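Set a jaw gap with a feeler gauge

TASK

Set the gap of the little sloping-jaw unit with the broad feeler gauge: take the gauge from its stand, slide its blade down between the jaws until it stands on the base, and push the movable jaw up by its post until the blade just nips, the sprung facing giving way by 1 to 2 mm and not more. Then draw the blade out along the slope, feeling it drag, leave the jaw as set, and stand the gauge back in the slot it came from. Leave the narrow gauge, the flask and the jar where they are.

Things in the scene. Friction and masses are not known exactly. Their poses are not given: they have to be found in the camera images.
- broad_gauge: broad feeler gauge, loose, 0.2 kg, 190 x 40 mm: steel blade 120 mm long, 8 mm thick; flat aluminium handle 70 mm long, 18 mm thick. Origin half-way along, mid-section; own z from blade to handle (tip at z = -95 mm, handle centre at 60 mm), x is thickness, y width. Starts upright, tip down on the floor of either slot of the stand
- narrow_gauge: the other gauge, shorter and narrower: 150 x 26 mm, blade 6 mm and handle 14 mm thick, upright in the other slot, origin half-way along, same axes. To be left alone
- gauge_stand: fixed stand, a grey plastic block 45 x 170 mm on an aluminium foot 80 x 180 mm, 75 mm high in all, origin at the centre of its underside. Two slots from above, centred at own y = +45 and -45 mm, each 13 mm (x) by 58 mm (y), flared at the mouth (top at z = 75 mm), slot floor at z = 8 mm. It is turned so that its -y end is nearer the robot
- fixture: the jaw unit, fixed to the worktop; base plate 200 x 200 x 12 mm. Origin on the worktop under the middle of the foot of the fixed jaw's face; own z up, +x from the movable to the fixed jaw, which is roughly the robot's right (yaw varies). The level base plate closes the gap's bottom: a blade standing on it has its tip 5 to 10 mm up the slope
- fixed_jaw: fixed jaw, with a steel facing 90 mm wide, 75 mm up the slope. Origin in the middle of the facing's foot (at rest), on the base plate, 12 mm above the worktop. Own z runs up the face, leaning 30 degrees from vertical towards the movable jaw (the robot's left); own x is square to it, away from the gap; y along it. The gap is at -x; the movable jaw's face is parallel, 90 mm wide, 100 mm up the slope
- jaw_slide (a joint): level travel of the movable jaw in m: 0 is faces touching; grows to 0.026 as it is drawn away from the fixed jaw. Gap square to the faces is 0.87 times this. Starts at 0.015 to 0.021. Stiff: about 12 N moves it, and it stays where it is left. The blade begins to nip at 0.0092; well set is 0.007 to 0.008
- sprung_face (a joint): how far the fixed jaw's facing is pressed back along the fixed jaw's +x, in m: 0 at rest, stop at 0.004. It gives way from 1.5 N, then 1.5 N for each mm; 1 to 2 mm means 3 to 4.5 N on the blade, so about 15 to 17 N in all on the push post while it moves slowly
- push_post (a point): aluminium push post on the movable jaw's side arm, 120 mm to the -y side (the robot's side) of the gap's middle: an upright bar 14 mm (along the travel) x 26 mm x 68 mm high; the point is in its middle, 57 mm above the worktop, its top 90 mm above it. Own axes are the fixture's: pushing it along +x closes the gap
- flask: conical glass flask 83 mm wide, 140 mm high, standing loose near the work, origin under its centre. To be left alone
- jar: lidded sample jar 53 mm wide, 68 mm high, standing loose near the work, origin under its centre. To be left alone

How it is judged:
By the outcome, as a careful person would: the job done as asked, in the order asked, and still so for the second after the job is handed in, with the robot touching nothing.
It also fails if it takes over 72 s, if anything falls off the work surface, if the arm or the gripper's body presses on something with over 40 N, if the wrist force passes 120 N, or if a joint passes its speed limit or range.

ROBOT

A 7-joint arm with a two-finger parallel gripper is mounted at the origin on a cart in front of the work surface, level with it; the furniture and walls round the work are solid. World frame = base frame: x ahead of the robot, y to its left, z up, the work surface at z = 0. Lengths are in m, angles in rad, forces in N, time in s.
With the tool pointing down it reaches from about 0.425 to 0.825 m from the base axis. Payload 3.6 kg.
Tool frame: the origin (TCP) lies at the very end of the fingers, on their centre line; the grasp point (between the pads) lies 19 mm behind it; x points along the fingers, y is the direction in which the jaws open and shut, and the axes are right-handed (so a half turn about x gives the same grasp; the last joint's range is limited). The gripper opens to 93 mm and grips with 3 to 60 N. Pads are 15 mm wide; open, the fingers measure 128 mm over their backs; the gripper's body (75 mm by 188 mm) begins 65 mm behind the grasp point.
Start: joints at [-1.349, 0.615, -0.013, 1.423, 0.008, 1.103, -0.04], TCP at [0.159, 0.63, 0.219] pointing down, gripper open.
Joint ranges: [-3.12, 3.12], [-0.3, 2.06], [-1.34, 1.32], [0.26, 2.42], [-1.36, 4.5], [0.01, 1.98], [-2.84, 2.84]. Speed limits (rad/s): [2.79, 2.79, 3.14, 3.14, 3.14, 3.14, 3.14].

INTERFACE

Orientations are given as [roll, pitch, yaw] about the fixed x, y, z axes, in that order (R = Rz(yaw) Ry(pitch) Rx(roll)).
In Python, from cell import robot gives the robot as it stands.
- The arm moves only by the shell command python3 -m inch 'ROWS' [FORCE]. ROWS is JSON, a list of rows, each a list of 5 numbers: the opening, from -1 (shut) to 1 (fully open), so that 0 is half open, then the shift along the tool's x, y, z in units of 40 mm (1.0 is 40 mm), then the turn about the tool's x in rad. In form: [[hand, tx, ty, tz, twist], ...]. A call has exactly 10 rows; each row shifts and turns the commanded pose from where the row before left it, along the tool's axes as they then stand; what a row does not reach is not made up. A row lasts 1/8 s, in which the tool goes at most 62.5 mm and 10.7 degrees, less where a joint would pass 70% of its speed; a pose out of reach is approached as far as the arm can. A call is refused whole if a number of a shift passes 1 or a number of a turn 0.188, either way. A call with a gripper value outside its range is refused whole. The fingers move at their own pace and stop on an object; FORCE is the grip in N (left out, the last holds). Time passes only in rows, so rows that do not move let the fingers close, or fill a call up. It gives the time, the measured TCP pose, the force and the opening at its end, in the units of the state.
- robot.read_state(): the state, without advancing time (a new reading comes with each control period).
- robot.grab_frame(name): name is "side" or "top"; returns a dict with "pixels" (384x512x3 uint8, blue, green, red), "fx", "fy", "cx", "cy" (pixels), "k1" (the pictures are not rectified: a ray, as slopes to the right and down, at radius r is drawn at 1 + k1 r^2 times it, then the intrinsics apply), "R" (3x3) and "t" (3): a world point X has camera coordinates R X + t. Camera axes: x right, y down, z forward; pixel columns grow to the right and rows downward; lengths in m; the calibration is good to about 2 mm. A picture is of the moment at which its call begins. There is no depth.
- robot.finish_job(): hands the job in, once; it reports no verdict.
Trained networks look in a picture, given as the dict that the camera call returned (one of the last four; its "shot" number tells which), for a name from the list of things; names that differ only in an ending like _2 or _b are one class to them, and where a whole thing is asked for, a point or a joint stands for the part that bears it (a point fixed in the world has none). Each returns a list of dicts, best first, with "conf" (0 to 1); they miss things now and then, are a little off and sometimes report something else, mostly with a low value. They report only what shows in the picture. A call takes as long as a camera call.
- robot.find_in(query, picture): "xyz" ([x, y, z] in m, in the coordinates of the camera as it stood for that picture, good to about 4 mm: the middle of the surface that is visible of it).
- robot.trace(query, picture): "pixels" (384x512 bool, what is visible of it).
The state is a dict: "t": time; "joint_pos": joint angles; "qd": joint speeds; "tau": joint torques, N m; "tcp_pos": TCP position; "ee_rot": TCP orientation; "ft_force": force on the tool from outside, world axes, zero at the start; "ft_torque": the same for the moment, N m; "opening": finger opening in m.
Only numpy, scipy, OpenCV 4.12 (cv2) and the standard library are available. Lean on these libraries where they do the work, as an engineer would, in place of code of your own. Each camera call takes 0.05 s, during which the arm holds its last target.

## Working session

There is one attempt and no reset: what is moved stays moved. The work goes in short steps, Python scripts to look and compute and a shell command to move; the robot and the scene stay as the last step left them, time stands still between calls to the robot, and variables do not carry over. Pictures are saved under pics/ and viewed, and the job is handed in when it is done.

I'll start by looking at the state and both camera views.

```bash
ls; mkdir -p pics; python3 - <<'E'
from cell import robot
import cv2,numpy as np
s=robot.read_state()
for k in ("t","joint_pos","tcp_pos","ee_rot","ft_force","opening"): print(k,s[k])
for n in ("side","top"):
    f=robot.grab_frame(n)
    cv2.imwrite(f"pics/{n}0.png",f["pixels"])
    R=np.array(f["R"]);t=np.array(f["t"])
    print(n,f["fx"],f["fy"],f["cx"],f["cy"],f["k1"],"cam",-R.T@t)
    print(np.round(R,3).tolist())
    for q in ("broad_gauge","narrow_gauge","gauge_stand","fixture","fixed_jaw","push_post","flask","jar"):
        r=robot.find_in(q,f)
        print(q,[(np.round(R.T@(np.array(d["xyz"])-t),3).tolist(),round(d["conf"],2)) for d in r[:3]])
print(robot.read_state()["t"])
E
```

```text
pics
t 0.0
joint_pos [-1.34948757  0.61592701 -0.01259166  1.42487702  0.00812641  1.10340527
 -0.0404024 ]
tcp_pos [0.15925072 0.6293773  0.21748345]
ee_rot [-1.54164835  1.56823034 -1.7894014 ]
ft_force [ 0.205161    0.85631172 -0.90186098]
opening 0.09272029499929774
side 407.19610652485585 407.19610652485585 252.87444596877856 198.78646834832736 -0.09078783445103375 cam [ 0.02920586 -0.51872148  0.67172529]
[[0.644, -0.765, -0.003], [-0.475, -0.396, -0.786], [0.6, 0.508, -0.618]]
broad_gauge [([0.525, -0.265, 0.177], 0.57)]
narrow_gauge [([0.448, -0.301, 0.137], 0.81)]
gauge_stand [([0.473, -0.29, 0.03], 0.65), ([0.552, 0.065, 0.07], 0.3)]
fixture [([0.522, 0.048, 0.022], 0.65)]
fixed_jaw [([0.564, 0.052, 0.063], 0.91)]
push_post [([0.52, 0.093, 0.051], 0.57), ([0.521, 0.049, 0.021], 0.23)]
flask [([0.675, 0.199, 0.061], 0.94), ([0.564, 0.051, 0.065], 0.62), ([0.438, 0.229, 0.05], 0.19)]
jar []
top 410.26189368043424 410.26189368043424 257.49159186184767 188.37354783661414 -0.022506316902014507 cam [ 0.37367049 -0.05949495  0.99284645]
[[0.061, -0.998, 0.001], [-0.974, -0.06, -0.219], [0.219, 0.013, -0.976]]
broad_gauge [([0.539, -0.252, 0.174], 0.77)]
narrow_gauge [([0.669, 0.201, 0.061], 0.48), ([0.459, -0.292, 0.144], 0.47)]
gauge_stand [([0.494, -0.264, 0.05], 0.9)]
fixture [([0.527, 0.051, 0.014], 0.79), ([0.537, -0.253, 0.172], 0.62), ([0.672, 0.202, 0.059], 0.44)]
fixed_jaw [([0.578, 0.058, 0.068], 0.67)]
push_post [([0.532, 0.105, 0.06], 0.82)]
flask [([0.671, 0.202, 0.064], 0.77)]
jar [([0.448, 0.235, 0.07], 0.96)]
0.9
```

View pics/side0.png

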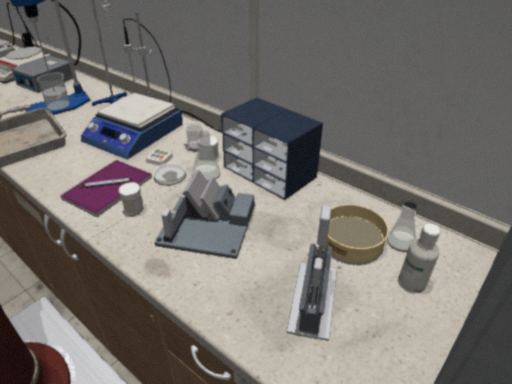

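View pics/top0.png

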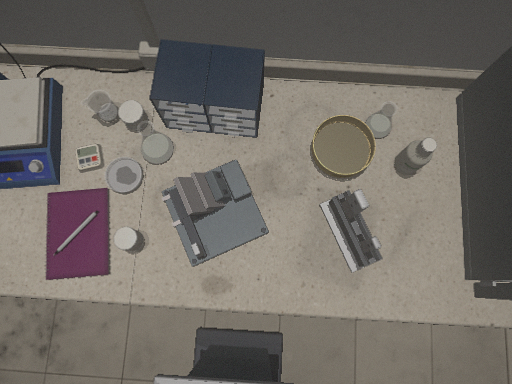

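The side view shows the fixture at about (205,215), with the post at about (170,215). The stand is at (315,290), with the broad gauge at its far end (322,240). The top view shows the same layout, with the fixture at (215,210), the stand at (350,230), the jar at (126,238) and the flask at (155,147). I'll enlarge crops for accurate measurement.

```bash
python3 - <<'E'
import cv2,numpy as np
def crop(fn,x0,y0,x1,y1,out,s):
    im=cv2.imread(fn)[y0:y1,x0:x1]
    im=cv2.resize(im,None,fx=s,fy=s,interpolation=cv2.INTER_CUBIC)
    im=np.clip(im.astype(float)*1.6,0,255).astype(np.uint8)
    for x in range((x0//10+1)*10,x1,10):
        X=(x-x0)*s; cv2.line(im,(X,0),(X,6 if x%50 else 14),(0,255,255),1)
        if x%20==0: cv2.putText(im,str(x),(X-10,22),0,0.35,(0,255,255),1)
    for y in range((y0//10+1)*10,y1,10):
        Y=(y-y0)*s; cv2.line(im,(0,Y),(6,Y),(0,255,255),1)
        if y%20==0: cv2.putText(im,str(y),(8,Y+4),0,0.35,(0,255,255),1)
    cv2.imwrite(out,im); print(im.shape)
crop("pics/side0.png",150,155,265,260,"pics/sf.png",5)
crop("pics/side0.png",280,200,350,340,"pics/ss.png",4)
crop("pics/top0.png",155,150,275,270,"pics/tf.png",5)
crop("pics/top0.png",310,180,390,280,"pics/ts.png",6)
E
```

```text
(525, 575, 3)
(560, 280, 3)
(600, 600, 3)
(600, 480, 3)
```

View pics/sf.png

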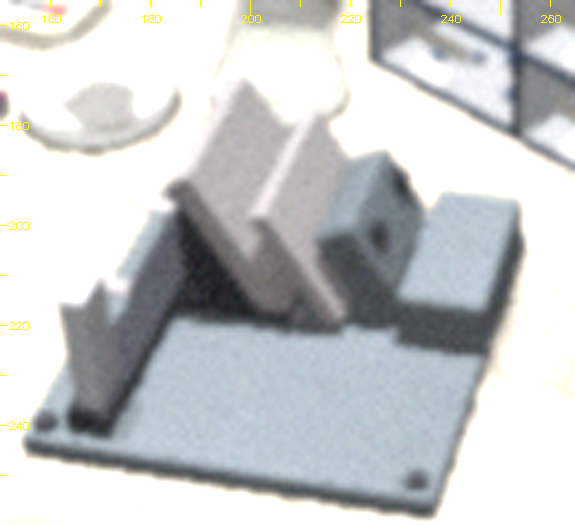

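View pics/tf.png

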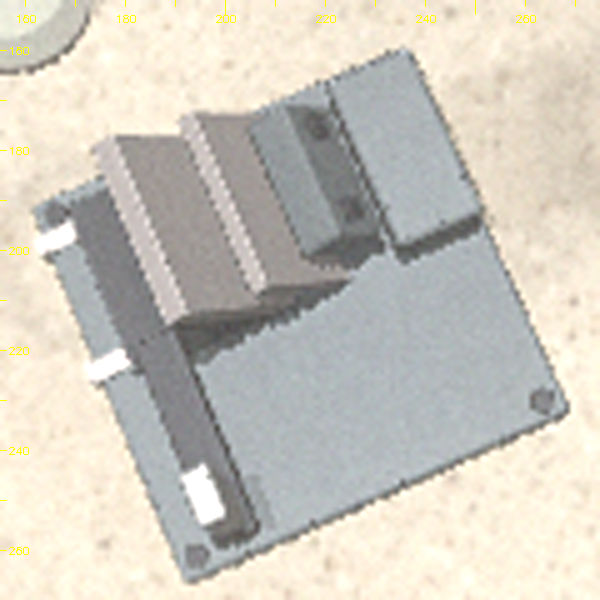

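View pics/ss.png

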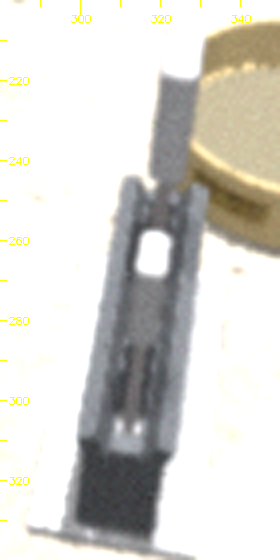

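View pics/ts.png

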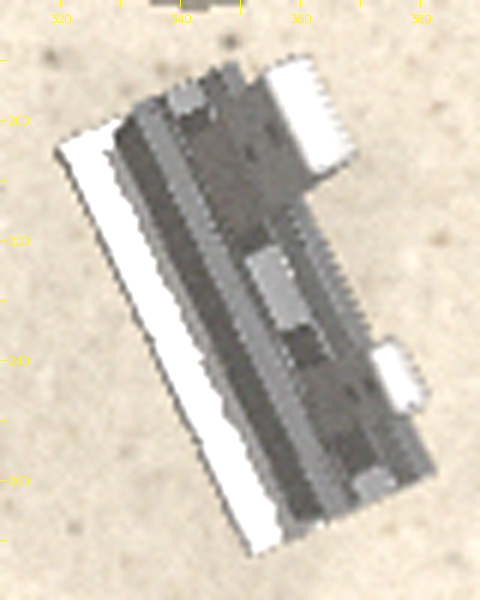

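```bash
cat > h.py <<'E'
import numpy as np,cv2,pickle
from scipy.spatial.transform import Rotation as Ro
from scipy.optimize import least_squares
def save(f,n): 
    cv2.imwrite(f"pics/{n}.png",f["pixels"])
    pickle.dump({k:f[k] for k in("fx","fy","cx","cy","k1","R","t")},open("pics/cal_%s.pkl"%n,"wb"))
def proj(f,X):
    X=np.atleast_2d(X); c=X@np.array(f["R"]).T+np.array(f["t"])
    p=c[:,:2]/c[:,2:]; r2=(p**2).sum(1,keepdims=True); p=p*(1+f["k1"]*r2)
    return p*[f["fx"],f["fy"]]+[f["cx"],f["cy"]]
def rz(a): return np.array([[np.cos(a),-np.sin(a),0],[np.sin(a),np.cos(a),0],[0,0,1]])
def tool(s): return Ro.from_euler('xyz',s["ee_rot"]).as_matrix()
def crop(im,x0,y0,x1,y1,out,s,pts=[],gain=1.6):
    im=im[y0:y1,x0:x1]
    im=cv2.resize(im,None,fx=s,fy=s,interpolation=cv2.INTER_CUBIC)
    im=np.clip(im.astype(float)*gain,0,255).astype(np.uint8)
    for x in range((x0//10+1)*10,x1,10):
        X=(x-x0)*s; cv2.line(im,(X,0),(X,6),(0,255,255),1)
        if x%20==0: cv2.putText(im,str(x),(X-10,22),0,0.35,(0,255,255),1)
    for y in range((y0//10+1)*10,y1,10):
        Y=(y-y0)*s; cv2.line(im,(0,Y),(6,Y),(0,255,255),1)
        if y%20==0: cv2.putText(im,str(y),(8,Y+4),0,0.35,(0,255,255),1)
    for poly,col in pts:
        q=((np.array(poly)-[x0,y0]+0.5)*s).astype(int)
        cv2.polylines(im,[q],True,col,1)
    cv2.imwrite(out,im)
E
cat > fit.py <<'E'
from h import *
from cell import robot
fs={}
for n in ("side","top"):
    fs[n]=robot.grab_frame(n); save(fs[n],n+"1")
s=robot.read_state(); T=tool(s); print("tool axes\n",np.round(T,3))
S,TT=fs["side"],fs["top"]
# camera small shift allowed: per-camera 2 px offsets with prior
# fixture: x,y,yaw,bx0,by0(base centre offset), slide, postx
def W(p,L): return np.atleast_2d(L)@rz(p[2]).T+[p[0],p[1],0]
c30,s30=np.cos(np.pi/6),.5
def fixpts(p):
    bx,by,sl,px=p[3:7]
    base=[[bx-.1,by-.1,.012],[bx+.1,by-.1,.012],[bx+.1,by+.1,.012],[bx-.1,by+.1,.012]]
    ff=[[-.075*s30,-.045,.012+.075*c30],[-.075*s30,.045,.012+.075*c30]]
    mf=[[-.1*s30-sl,-.045,.012+.1*c30],[-.1*s30-sl,.045,.012+.1*c30]]
    po=[[px-.007,-.133,.091],[px+.007,-.133,.091],[px+.007,-.107,.091],[px-.007,-.107,.091]]
    return base,ff,mf,po
obsT=dict(base=[(193,266),(268.6,232),(236.6,159.6),(162,191.6)],ff=[(206,209.4),(191,173.6)],mf=[(192,213),(178.5,178)],
  po=[(195,255.2),(200,253.6),(196,242.4),(191.4,244)])
obsS=dict(base=[(155,243),(237,257)],ff=[(200.5,197.5),(212,177.4)],mf=[(187,191.6),(198.6,171.2)])
def res(p):
    b=fixpts(p); r=[]
    oT=p[7:9];oS=p[9:11]
    for k,L in zip(("base","ff","mf","po"),b):
        r.append((proj(TT,W(p,L))+oT-obsT[k]).ravel())
        if k in obsS: 
            pr=proj(S,W(p,L))+oS
            r.append((pr[:len(obsS[k])]-obsS[k]).ravel())
    r.append(np.array(p[7:11])/1.0)
    return np.concatenate(r)
x0=[.56,.03,-1.2,-.03,-.04,.018,-.08,0,0,0,0]
o=least_squares(res,x0,x_scale=[.1,.1,.1,.1,.1,.01,.1,1,1,1,1],loss='soft_l1')
p=o.x; print("fix",np.round(p,4),"cost",o.cost); print(np.round(res(p),1))
b=fixpts(p); print("post world",W(p,[p[6],-.12,.057]))
# stand: x,y,yaw ; gauge handle top
def stpts(q):
    return [[-.0225,-.085,.075],[.0225,-.085,.075],[.0225,.085,.075],[-.0225,.085,.075]]
oT=[(364.2,267),(382.5,258),(349.7,190.3),(333.3,197.2)]
oS=[(300.5,310),(322,314.5),(331.2,246.2),(311.2,244.5)]
gT=[(362.5,208.7),(369.2,205.3),(360.8,189.2),(354.2,193.3)]
def gpts(q): return [[q[3]-.009,q[4]-.02,.198],[q[3]+.009,q[4]-.02,.198],[q[3]+.009,q[4]+.02,.198],[q[3]-.009,q[4]+.02,.198]]
def res2(q):
    # stand own +x direction: find by yaw; corners listed near-left, near-right, far-right, far-left in image
    return np.concatenate([(proj(TT,W(q,stpts(q)))+p[7:9]-oT).ravel(),(proj(S,W(q,stpts(q)))+p[9:11]-oS).ravel(),(proj(TT,W(q,gpts(q)))+p[7:9]-gT).ravel()])
o2=least_squares(res2,[.5,-.27,-1.57+2,0,.045],loss='soft_l1')
q=o2.x; print("stand",np.round(q,4),o2.cost); print(np.round(res2(q),1)); print("gauge top world",W(q,[q[3],q[4],.198]))
np.save("p.npy",p);np.save("q.npy",q)
E
python3 fit.py; python3 -c "
from cell import robot;print(robot.read_state()['t'])"
```

```text
tool axes
 [[-0.     0.245  0.969]
 [-0.     0.969 -0.245]
 [-1.    -0.    -0.   ]]
fix [ 0.5819  0.0524 -1.0897 -0.0227 -0.0455  0.0182 -0.0918 -0.3302  0.2421
  0.3598  0.3783] cost 8.07011628694106
[-0.5  0.8  1.3  0.3  0.1 -0.5 -0.2 -0.6 -0.9 -0.   0.6 -0.3  0.2 -0.3
  0.3  0.4 -0.3  2.1 -0.5  0.7  0.2  0.  -1.3 -1.1  0.  -0.9  0.6 -1.6
 -0.1  0.6  0.9 -0.5  0.4 -0.2 -1.   0.8 -0.3  0.2  0.4  0.4]
post world [[0.43304593 0.07820324 0.057     ]]
stand [ 0.5037 -0.2766 -1.1064  0.      0.0448] 8.945598015614603
[ 0.4 -0.   0.3  0.8 -0.4 -0.4 -1.7  0.2 -1.8 -0.3  2.1 -0.1  1.4  1.3
 -0.2 -0.4 -0.4  1.3  1.   1.1  0.5 -1.  -1.1 -1.6]
gauge top world [[ 0.54374738 -0.25652432  0.198     ]]
1.0
```

```bash
cat > ov.py <<'E'
from h import *
p=np.load("p.npy");q=np.load("q.npy")
def W(p,L): return np.atleast_2d(L)@rz(p[2]).T+[p[0],p[1],0]
c30,s30=np.cos(np.pi/6),.5
bx,by,sl,px=p[3:7]
base=[[bx-.1,by-.1,.012],[bx+.1,by-.1,.012],[bx+.1,by+.1,.012],[bx-.1,by+.1,.012]]
def face(l,s): return [[-s,-.045,.012],[-l*s30-s,-.045,.012+l*c30],[-l*s30-s,.045,.012+l*c30],[-s,.045,.012]]
def box(px,py,hx,hy,z): return [[px-hx,py-hy,z],[px+hx,py-hy,z],[px+hx,py+hy,z],[px-hx,py+hy,z]]
A=[(base,(0,0,255)),(face(.075,0),(0,255,0)),(face(.1,sl),(255,0,0)),(box(px,-.12,.007,.013,.091),(255,0,255)),(box(px,-.12,.007,.013,.023),(255,0,255))]
B=[(box(0,0,.0225,.085,.075),(0,0,255)),(box(0,0,.04,.09,0),(0,255,0)),(box(q[3],q[4],.009,.02,.198),(255,0,255)),(box(q[3],q[4],.009,.02,.128),(255,0,255)),(box(0,.045,.0065,.029,.075),(255,128,0))]
import sys
for n,w1,w2 in (("side",(150,155,265,260),(280,190,350,340)),("top",(155,150,275,270),(310,170,390,280))):
    f=pickle.load(open(f"pics/cal_{n}1.pkl","rb")); im=cv2.imread(f"pics/{n}1.png")
    o=p[7:9] if n=="top" else p[9:11]
    crop(im,*w1,f"pics/o_{n}_f.png",5,[(proj(f,W(p,L))+o,c) for L,c in A])
    crop(im,*w2,f"pics/o_{n}_s.png",4,[(proj(f,W(q,L))+o,c) for L,c in B])
a=[cv2.imread(f"pics/o_{n}.png") for n in("side_f","top_f","side_s","top_s")]
def hc(x,y):
    h=max(x.shape[0],y.shape[0]); P=lambda z:cv2.copyMakeBorder(z,0,h-z.shape[0],0,0,0)
    return np.hstack([P(x),P(y)])
cv2.imwrite("pics/of.png",cv2.resize(hc(a[0],a[1]),None,fx=.68,fy=.68,interpolation=cv2.INTER_AREA)); cv2.imwrite("pics/os.png",hc(a[2],a[3]))
E
python3 ov.py
```

```text
(no output)
```

View pics/of.png

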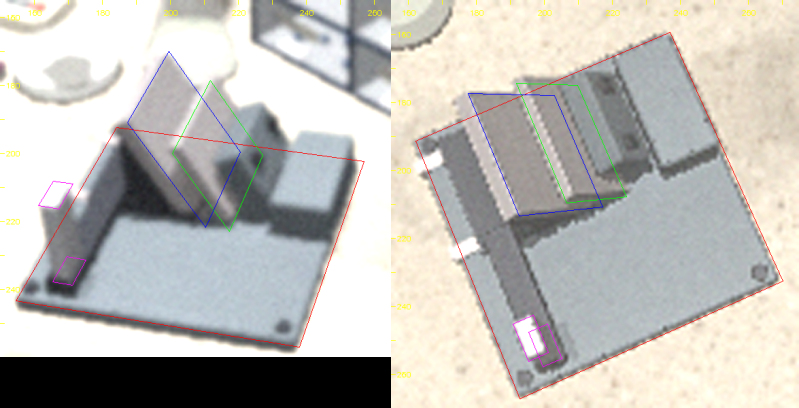

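View pics/os.png

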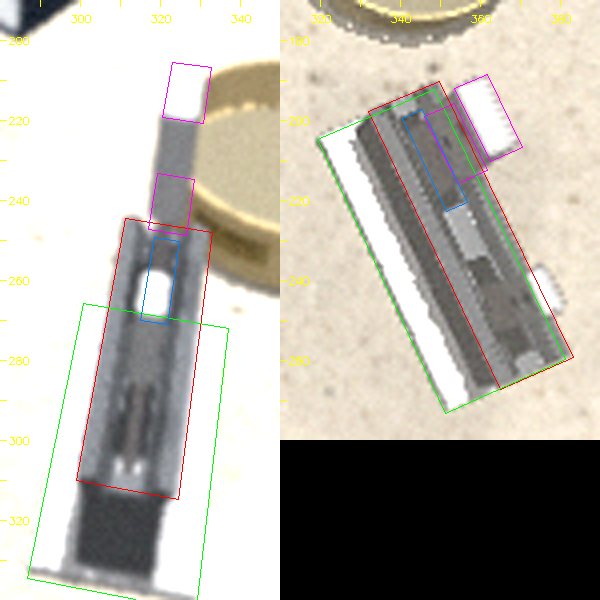

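Overlay fits well in both views: the base, jaw faces, stand block and handle outlines lie on their edges. The slide is about 0.018. The tool can't tilt, so I'll grip across the gauge's width and pivot it in the pads. First I move to the stand.

```bash
python3 -m inch '[[0.4,-0.15,0,0,0.172],[0.4,-0.15,0,0,0.172],[0.4,-0.15,0,0,0.172],[0.4,-0.15,0,0,0.172],[0.4,-0.15,0,0,0.171],[0.4,0,0.3,1,0],[0.4,0,0.3,1,0],[0.4,0,0.3,1,0],[0.4,0,0.3,1,0],[0.4,0,0.3,1,0]]' 10
python3 -m inch '[[0.4,0,0,1,0],[0.4,0,0,1,0],[0.4,0,0,1,0],[0.4,0,0,1,0],[0.4,0,0,1,0],[0.4,0,0,1,0],[0.4,0,0,1,0],[0.4,0,0,1,0],[0.4,0,0,1,0],[0.4,0,0,1,0]]'
```

```text
t: 2.25
tcp_pos: [0.3034, 0.4772, 0.2489]
ee_rot: [2.233, 1.57, 1.126]
ft_force: [-1.0, -0.1, -0.1]
opening: 0.065
t: 3.5
tcp_pos: [0.4822, 0.1194, 0.2489]
ee_rot: [1.663, 1.57, 0.556]
ft_force: [-0.1, 1.7, 0.7]
opening: 0.065
```

```bash
python3 -m inch '[[0.4,0,-0.31,1,0],[0.4,0,-0.31,1,0],[0.4,0,-0.31,1,0],[0.4,0,-0.31,1,0],[0.4,0,-0.31,1,0],[0.4,0,-0.31,1,0],[0.4,0,-0.31,1,0],[0.4,0,-0.31,1,0],[0.4,0,-0.31,1,0],[0.4,0,-0.04,0.09,0]]'
cat > st.py <<'E'
from h import *
from cell import robot
import sys
s=robot.read_state();T=tool(s);print("t",s["t"],"tcp",np.round(s["tcp_pos"],4),"ydir az",round(float(np.arctan2(T[1,1],T[0,1])),4),"f",np.round(s["ft_force"],2),"op",round(s["opening"],4),"q7",round(s["joint_pos"][6],2))
if len(sys.argv)>=4:
    g=np.array([float(v) for v in sys.argv[1:4]])-s["tcp_pos"]; print("tool delta mm",np.round(T.T@g*1000,1),"units",np.round(T.T@g/.04,2))
E
python3 st.py 0.5437 -0.2565 0.144
```

```text
t: 4.75
tcp_pos: [0.5422, -0.2596, 0.2486]
ee_rot: [-0.59, 1.568, -1.703]
ft_force: [0.5, 0.4, 0.5]
opening: 0.0647
t 4.75 tcp [ 0.5422 -0.2596  0.2486] ydir az 0.4583 f [0.5  0.41 0.46] op 0.0647 q7 1.07
tool delta mm [104.6   2.9  -2.4] units [ 2.62  0.07 -0.06]
```

```bash
python3 -m inch '[[0.4,0.5,0.07,-0.06,0],[0.4,0.8,0,0,0],[0.4,0.8,0,0,0],[0.4,0.5,0,0,0],[0.4,0,0,0,0],[0,0,0,0,0],[-0.2,0,0,0,0],[-0.4,0,0,0,0],[-0.4,0,0,0,0],[-0.4,0,0,0,0]]' 12
python3 st.py; python3 - <<'E'
from h import *
from cell import robot
a=[]
for n in ("side","top"):
    f=robot.grab_frame(n); save(f,n+"2"); 
    w=(270,150,370,340) if n=="side" else (300,150,410,280)
    crop(f["pixels"],*w,f"pics/c2{n}.png",3 if n=="side" else 4)
E
```

```text
t: 6.0
tcp_pos: [0.5446, -0.2524, 0.1454]
ee_rot: [0.369, 1.57, -0.738]
ft_force: [-0.9, -0.0, 4.5]
opening: 0.04
t 6.0 tcp [ 0.5446 -0.2524  0.1454] ydir az 0.4639 f [-0.89 -0.04  4.47] op 0.04 q7 1.11
```

View pics/c2side.png

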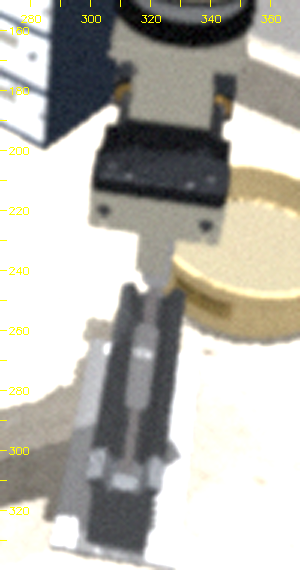

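The gauge is gripped at 40 mm, with its handle between the fingers in the side view at about (320,230). Next I lift until the tip is just inside the slot mouth, then swing the hand toward -x so the gauge pivots in the pads.

```bash
python3 -m inch '[[-0.4,-0.36,0,0,0],[-0.4,-0.36,0,0,0],[-0.4,-0.36,0,0,0],[-0.4,-0.36,0,0,0],[-0.4,0,0,0,0],[-0.4,0.03,0,-0.33,0],[-0.4,0.03,0,-0.33,0],[-0.4,0.03,0,-0.22,0],[-0.4,0.04,0,-0.22,0],[-0.4,0.05,0,-0.22,0]]'
python3 st.py; python3 - <<'E'
from h import *
from cell import robot
for n in ("side","top"):
    f=robot.grab_frame(n); save(f,n+"3"); 
    w=(270,130,370,340) if n=="side" else (300,150,410,280)
    crop(f["pixels"],*w,f"pics/c3{n}.png",3 if n=="side" else 4)
a,b=cv2.imread("pics/c3side.png"),cv2.imread("pics/c3top.png")
h=max(a.shape[0],b.shape[0]);P=lambda z:cv2.copyMakeBorder(z,0,h-z.shape[0],0,0,0)
cv2.imwrite("pics/c3.png",cv2.resize(np.hstack([P(a),P(b)]),None,fx=.9,fy=.9))
E
```

```text
t: 7.35
tcp_pos: [0.5204, -0.2041, 0.1946]
ee_rot: [-2.285, 1.57, 2.892]
ft_force: [0.2, -1.5, -0.1]
opening: 0.0399
t 7.35 tcp [ 0.5204 -0.2041  0.1946] ydir az 0.4641 f [ 0.2  -1.47 -0.14] op 0.0399 q7 1.02
```

View pics/c3.png

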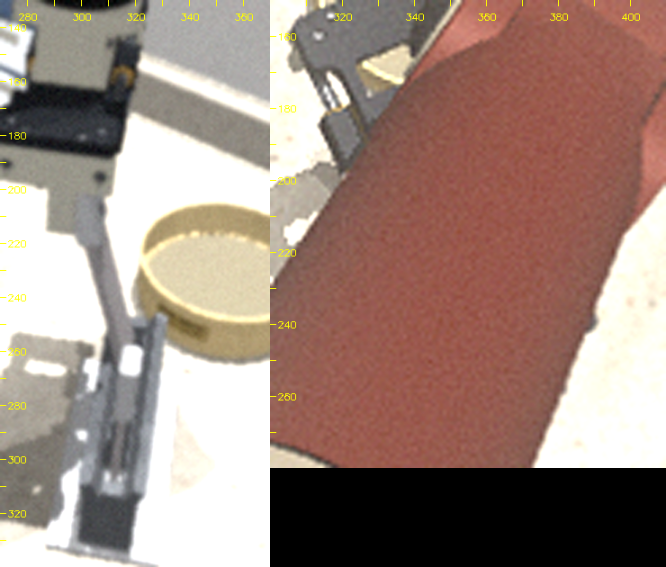

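```bash
python3 -m inch '[[-0.4,0.07,0,-0.21,0],[-0.4,0.07,0,-0.21,0],[-0.4,0.08,0,-0.21,0],[-0.4,0,0,0,0],[-0.4,0,0,0,0],[-0.4,0,0,0,0],[-0.4,0,0,0,0],[-0.4,0,0,0,0],[-0.4,0,0,0,0],[-0.4,0,0,0,0]]' 12
python3 -m inch '[[-0.4,0,0,0,0],[-0.4,0,0,0,0],[-0.4,-0.3,0,-0.17,0],[-0.4,-0.4,0,-0.2,0],[-0.4,-0.5,0,-0.2,0],[-0.4,-0.5,0,-0.2,0],[-0.4,0,0,0,0],[-0.4,0,0,0,0],[-0.4,0,0,0,0],[-0.4,0,0,0,0]]' 40
python3 st.py; cat > pic.py <<'E'
from h import *
from cell import robot
import sys
k=sys.argv[1]; ws=[int(v) for v in sys.argv[2].split(",")]; wt=[int(v) for v in sys.argv[3].split(",")]; sc=int(sys.argv[4])
for n,w in (("side",ws),("top",wt)):
    f=robot.grab_frame(n); save(f,n+k); crop(f["pixels"],*w,f"pics/c{k}{n}.png",sc)
a,b=cv2.imread(f"pics/c{k}side.png"),cv2.imread(f"pics/c{k}top.png")
h=max(a.shape[0],b.shape[0]);P=lambda z:cv2.copyMakeBorder(z,0,h-z.shape[0],0,0,0)
m=np.hstack([P(a),P(b)]); z=min(1,800/m.shape[1],600/m.shape[0])
cv2.imwrite(f"pics/c{k}.png",cv2.resize(m,None,fx=z,fy=z,interpolation=cv2.INTER_AREA))
E
python3 pic.py 4 240,90,370,340 300,120,410,280 3
```

```text
t: 8.7
tcp_pos: [0.5096, -0.1822, 0.1863]
ee_rot: [-2.225, 1.571, 2.951]
ft_force: [0.1, 0.5, -1.7]
opening: 0.0395
t: 9.95
tcp_pos: [0.4955, -0.1548, 0.2536]
ee_rot: [-2.08, 1.569, 3.096]
ft_force: [-0.3, -0.5, -1.7]
opening: 0.0395
t 9.95 tcp [ 0.4955 -0.1548  0.2536] ydir az 0.4636 f [-0.28 -0.47 -1.69] op 0.0395 q7 0.91
```

View pics/c4.png

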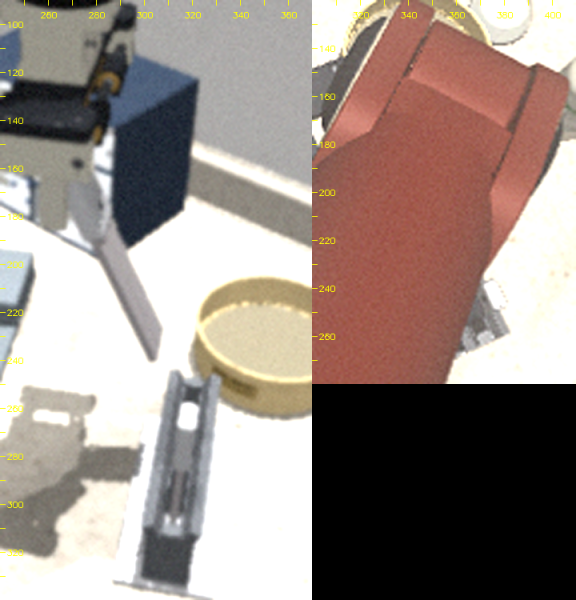

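```bash
cat > gov.py <<'E'
from h import *
import sys
# overlay gauge model: args key tcpx tcpy tcpz az theta_deg along(gauge z at grasp) lat(mm, gauge x at grasp) crop
def gauge(tcp,az,th,al,lat=0,dy=0):
    yv=np.array([np.cos(az),np.sin(az),0]); xv=np.array([np.sin(az),-np.cos(az),0]); up=np.array([0,0,1.])
    gz=np.cos(th)*up-np.sin(th)*xv; gx=np.cos(th)*xv+np.sin(th)*up
    o=np.array(tcp)+.019*up-gz*al-gx*lat-yv*dy
    def B(hx,z0,z1):
        c=lambda sx,sy,z:o+gx*hx*sx+yv*.02*sy+gz*z
        return [[c(-1,-1,z),c(1,-1,z),c(1,1,z),c(-1,1,z)] for z in(z0,z1)]+[[c(sx,sy,z0),c(sx,sy,z1)] for sx in(-1,1) for sy in(-1,1)]
    return o,B(.004,-.095,.025),B(.009,.025,.095)
if __name__=="__main__":
    k=sys.argv[1];tcp=[float(v) for v in sys.argv[2:5]];az,th,al,lat=[float(v) for v in sys.argv[5:9]]
    w=[int(v) for v in sys.argv[9].split(",")]; n=sys.argv[10]; p=np.load("p.npy"); off=p[9:11] if n=="side" else p[7:9]
    f=pickle.load(open(f"pics/cal_{n}{k}.pkl","rb"));im=cv2.imread(f"pics/{n}{k}.png")
    o,b,h=gauge(tcp,az,np.radians(th),al,lat); print("origin",o)
    crop(im,*w,f"pics/g{k}{n}.png",5,[(proj(f,L)+off,(0,0,255)) for L in b]+[(proj(f,L)+off,(0,200,0)) for L in h])
E
python3 gov.py 4 0.4955 -0.1548 0.2536 0.4636 30 0.061 0 250,140,330,250 side
```

```text
origin [ 0.50913872 -0.18208068  0.21977245]
```

View pics/g4side.png

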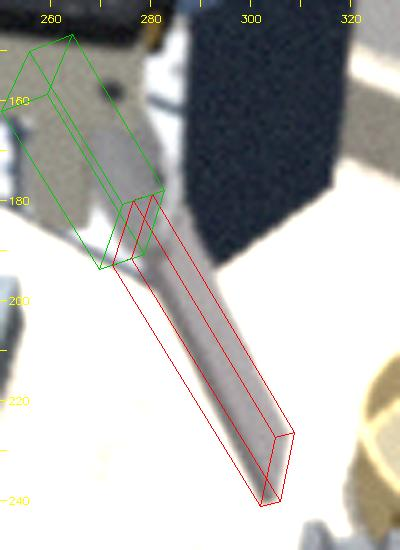

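```bash
python3 gov.py 4 0.4955 -0.1548 0.2536 0.4636 26 0.059 -0.003 250,140,330,250 side; cp pics/g4side.png pics/g4b.png
```

```text
origin [ 0.50827133 -0.1803457   0.22088626]
```

View pics/g4b.png

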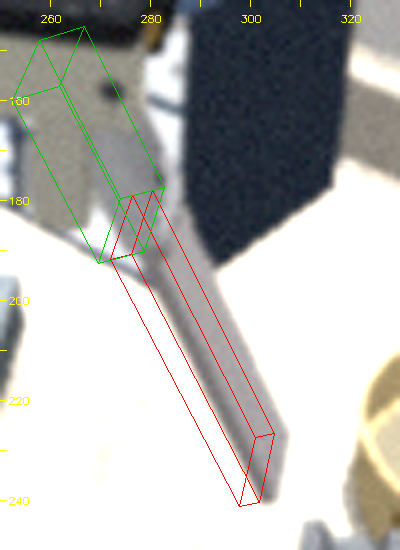

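```bash
cat > gfit.py <<'E'
from h import *
from gov import gauge
from cell import robot
import sys
# fit gauge pose using trace masks in both views, starting from tcp. args: theta0 al0 lat0 name-key
def mask(f,geo,off):
    m=np.zeros((384,512),np.uint8); 
    for b in geo[1:]:
        pts=(proj(f,np.vstack([b[0],b[1]]))+off)
        cv2.fillConvexPoly(m,np.round(cv2.convexHull(pts.astype(np.float32))*16).astype(np.int32),255,shift=4)
    return m
if __name__=="__main__":
    s=robot.read_state();T=tool(s);az=float(np.arctan2(T[1,1],T[0,1])); p=np.load("p.npy")
    f=robot.grab_frame("side"); save(f,"side"+sys.argv[1])
    r=robot.trace("broad_gauge",f); print([round(d["conf"],2) for d in r], s["tcp_pos"],az)
    M=np.array(r[0]["pixels"]); np.save("pics/mask.npy",M); ys,xs=np.nonzero(M); print(len(xs),xs.min(),xs.max(),ys.min(),ys.max())
    im=f["pixels"].copy(); im[M]=im[M]//2+np.array([0,0,120],np.uint8)
    g=proj(f,[np.array(s["tcp_pos"]),np.array(s["tcp_pos"])-T[:,1]*.03])+p[9:11]; print("tcp px",g)
    x0,x1,y0,y1=max(0,xs.min()-25),xs.max()+15,max(0,ys.min()-25),ys.max()+15
    crop(im,x0,y0,x1,y1,"pics/m.png",5)
E
python3 gfit.py 5
```

```text
[0.5] [ 0.49566253 -0.15484929  0.25380893] 0.463658722382555
1379 162 209 170 241
tcp px [[266.43274757 178.2776637 ]
 [262.7870316  188.07571036]]
```

View pics/m.png

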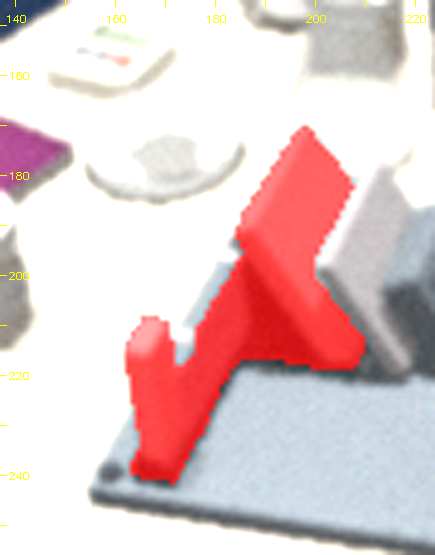

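```bash
python3 - <<'E'
from h import *
im=cv2.imread("pics/side5.png"); crop(im,225,85,325,250,"pics/z5.png",4,gain=1.2)
E
```

```text
(no output)
```

View pics/z5.png

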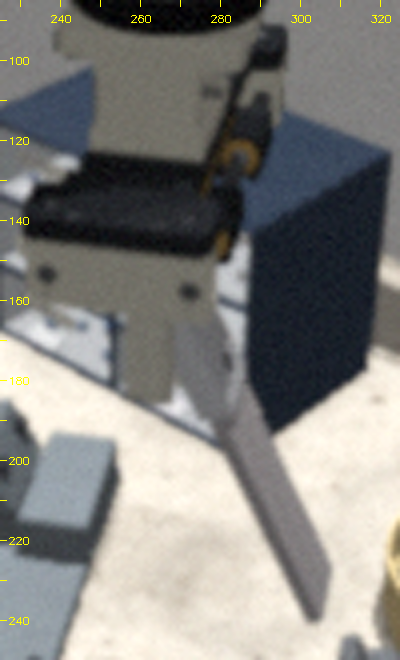

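```bash
python3 - <<'E'
from h import *
from gov import gauge
f=pickle.load(open("pics/cal_side5.pkl","rb")); off=np.load("p.npy")[9:11]
tcp=[.49566,-.15485,.25381];az=.46366
tips=np.array([(302.3,240),(306,239.5),(308,227)])
def lined(a,b,pt): d=(b-a)/np.linalg.norm(b-a); n=np.array([-d[1],d[0]]); return (np.array(pt)-a)@n
def res(v):
    o,b,h=gauge(tcp,az,v[0],v[1],v[2]); 
    t=proj(f,[b[0][0],b[0][1],b[0][2]])+off
    L=proj(f,b[2])+off; Rr=proj(f,b[5])+off   # (-1,-1),( 1,1)
    return np.concatenate([(t-tips).ravel(),[lined(*L,(282,195)),lined(*L,(292,217.5)),lined(*Rr,(288,185)),lined(*Rr,(298,205))]])
o=least_squares(res,[.47,.06,-.003],x_scale=[.1,.01,.01]); print(np.degrees(o.x[0]),o.x[1:]*1000,np.round(o.fun,1))
E
python3 gov.py 5 0.49566 -0.15485 0.25381 0.46366 26.5 0.059 -0.009 250,140,330,250 side
```

```text
24.297204148291303 [ 60.40523386 -15.70158895] [-0.5  0.6 -0.2  0.4  0.6 -1.   1.6  1.  -1.8 -1. ]
origin [ 0.51103562 -0.18560029  0.22402465]
```

View pics/g5side.png

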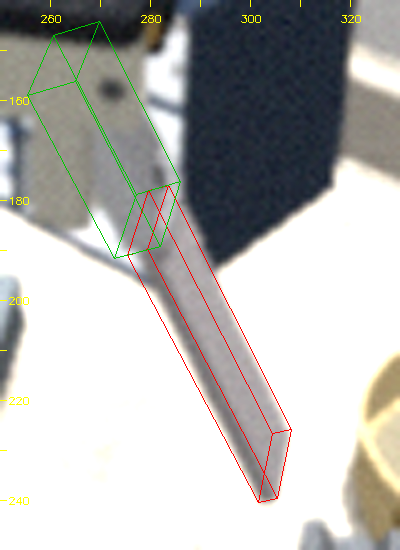

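In the side view, fingertips sit at (262,186) as predicted. The blade runs to its tip at (304,240), leaning about 26° (gap play allows roughly ±6°). Now carry it to a point up-slope of the gap.

```bash
python3 -m inch '[[-0.4,0,0,0,-0.017],[-0.4,0,0.3,-0.5,0],[-0.4,0,0.52,-0.91,0],[-0.4,0,0.52,-0.91,0],[-0.4,0,0.52,-0.91,0],[-0.4,0,0.52,-0.91,0],[-0.4,0,0.52,-0.91,0],[-0.4,0,0.52,-0.91,0],[-0.4,0,0.52,-0.91,0],[-0.4,0,0.2,-0.4,0]]'
python3 st.py .5149 .1809 .224; python3 pic.py 6 140,40,265,250 130,100,270,270 3
```

```text
t: 11.4
tcp_pos: [0.5077, 0.1828, 0.254]
ee_rot: [3.006, 1.57, 1.921]
ft_force: [-0.6, -0.2, -1.9]
opening: 0.0399
t 11.4 tcp [0.5077 0.1828 0.254 ] ydir az 0.4858 f [-0.61 -0.19 -1.86] op 0.0399 q7 0.26
tool delta mm [30.   5.5  5.1] units [0.75 0.14 0.13]
```

View pics/c6.png

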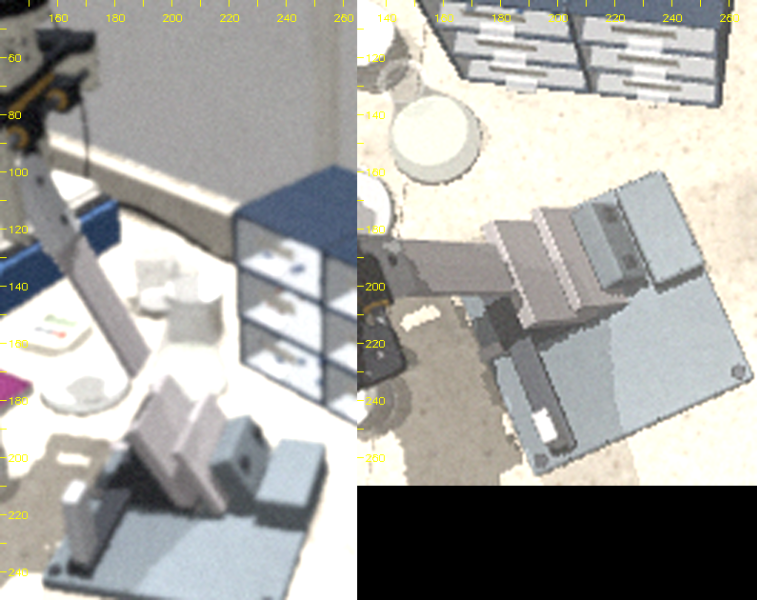

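```bash
python3 gov.py 6 0.5077 0.1828 0.254 0.4858 26.5 0.059 -0.009 140,80,230,190 side; python3 gov.py 6 0.5077 0.1828 0.254 0.4858 26.5 0.059 -0.009 140,160,220,230 top; python3 - <<'E'
import cv2,numpy as np
a,b=cv2.imread("pics/g6side.png"),cv2.imread("pics/g6top.png")
h=max(a.shape[0],b.shape[0]);P=lambda z:cv2.copyMakeBorder(z,0,h-z.shape[0],0,0,0)
m=np.hstack([P(a),P(b)]);cv2.imwrite("pics/g6.png",cv2.resize(m,None,fx=.9,fy=.9))
E
```

```text
origin [0.52375261 0.15239764 0.22421465]
origin [0.52375261 0.15239764 0.22421465]
```

View pics/g6.png

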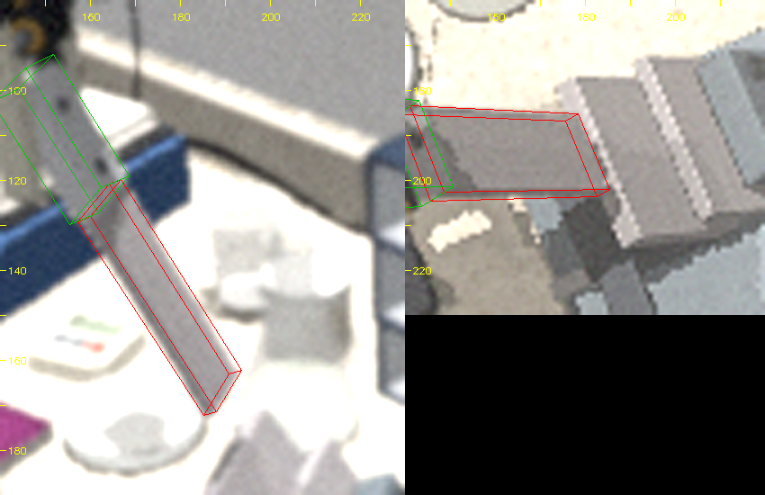

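Model overlay matches in both views (26.5° lean, tip at (187,171) side / (184,201) top). Moving to the entrance and part-way in.

```bash
python3 -m inch '[[-0.4,0.3,0.14,0.13,0],[-0.4,0.45,0,0,0],[-0.4,0,0,0,0],[-0.4,0.35,0,0.202,0],[-0.4,0.35,0,0.202,0],[-0.4,0.35,0,0.202,0],[-0.4,0,0,0,0],[-0.4,0,0,0,0],[-0.4,0,0,0,0],[-0.4,0,0,0,0]]' 20
python3 st.py .5403 .1321 .1286; python3 pic.py 7 140,70,265,250 130,130,270,270 3
```

```text
t: 12.75
tcp_pos: [0.5268, 0.1566, 0.1827]
ee_rot: [1.523, 1.57, 0.434]
ft_force: [-0.5, 0.5, -1.1]
opening: 0.0398
t 12.75 tcp [0.5268 0.1566 0.1827] ydir az 0.4816 f [-0.48  0.46 -1.15] op 0.0398 q7 0.34
tool delta mm [54.1  0.5 27.9] units [1.35 0.01 0.7 ]
```

View pics/c7.png

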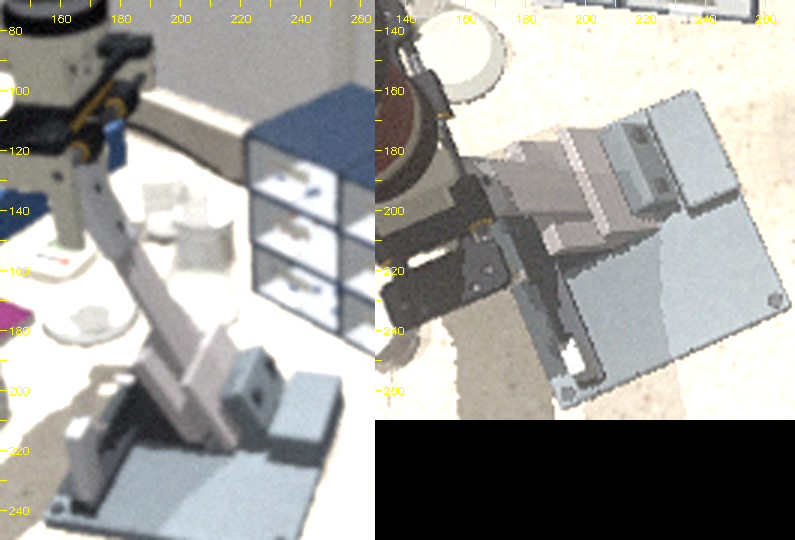

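The side view shows the blade between the jaws, entering at about (208,190). It isn't touching anything yet. Continuing down.

```bash
python3 -m inch '[[-0.4,0.2,0,0.1,0],[-0.4,0.25,0,0.13,0],[-0.4,0.25,0,0.13,0],[-0.4,0.2,0,0.11,0],[-0.4,0.2,0,0.11,0],[-0.4,0,0,0,0],[-0.4,0,0,0,0],[-0.4,0,0,0,0],[-0.4,0,0,0,0],[-0.4,0,0,0,0]]' 20
python3 st.py .5403 .1321 .1286; python3 pic.py 8 140,70,265,250 130,130,270,270 3
```

```text
t: 14.1
tcp_pos: [0.537, 0.1356, 0.1382]
ee_rot: [-1.908, 1.57, -2.997]
ft_force: [-1.3, 1.5, -4.3]
opening: 0.0401
t 14.1 tcp [0.537  0.1356 0.1382] ydir az 0.481 f [-1.35  1.52 -4.26] op 0.0401 q7 0.41
tool delta mm [9.6 1.3 4.7] units [0.24 0.03 0.12]
```

View pics/c8.png

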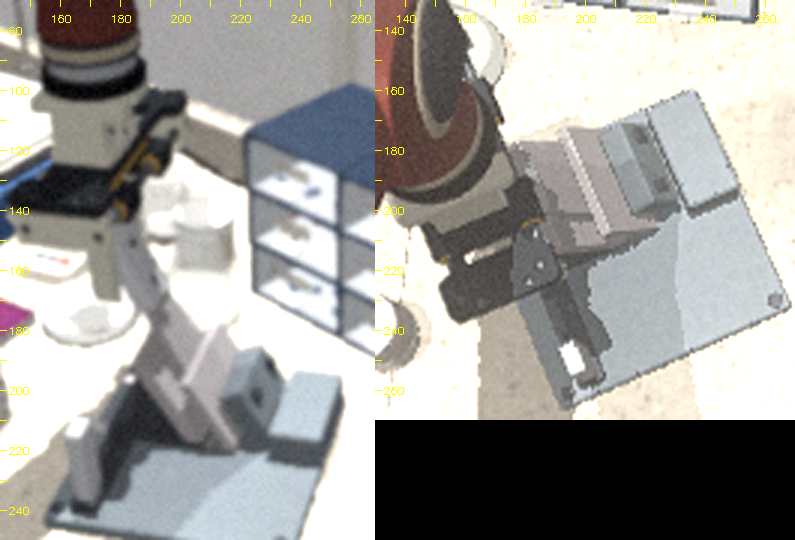

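The force (about 2 N toward fixture -x and downward) says the blade bears lightly on the fixed facing. I'll back off by 4 mm, then continue.

```bash
python3 -m inch '[[-0.4,0,0,-0.1,0],[-0.4,0,0,-0.03,0],[-0.4,0.06,0,0.03,0],[-0.4,0.06,0,0.03,0],[-0.4,0,0,0,0],[-0.4,0,0,0,0],[-0.4,0,0,0,0],[-0.4,0,0,0,0],[-0.4,0,0,0,0],[-0.4,0,0,0,0]]' 15
python3 st.py .5403 .1321 .1286
```

```text
t: 15.45
tcp_pos: [0.5362, 0.1382, 0.1335]
ee_rot: [1.336, 1.57, 0.246]
ft_force: [1.7, -1.4, -0.9]
opening: 0.0401
t 15.45 tcp [0.5362 0.1382 0.1335] ydir az 0.4812 f [ 1.72 -1.44 -0.93] op 0.0401 q7 0.4
tool delta mm [4.9 0.8 7.3] units [0.12 0.02 0.18]
```

```bash
python3 -m inch '[[-0.4,0.04,0,0.04,0],[-0.4,0.04,0,0.03,0],[-0.4,0.04,0,0.03,0],[-0.4,0,0,0,0],[-0.4,0,0,0,0],[-0.4,0,0,0,0],[-0.4,0,0,0,0],[-0.4,0,0,0,0],[-0.4,0,0,0,0],[-0.4,0,0,0,0]]' 12
python3 st.py .5403 .1321 .1286; python3 pic.py 9 140,70,265,250 130,130,270,270 3;  python3 gov.py 9 0.5385 0.1352 0.129 0.4812 26.5 0.059 -0.009 140,100,240,240 side
```

```text
t: 16.7
tcp_pos: [0.5366, 0.1379, 0.1301]
ee_rot: [3.09, 1.565, 2.002]
ft_force: [-3.9, 4.3, 10.1]
opening: 0.0402
t 16.7 tcp [0.5366 0.1379 0.1301] ydir az 0.4826 f [-3.94  4.29 10.11] op 0.0402 q7 0.41
tool delta mm [1.5 0.5 6.9] units [0.04 0.01 0.17]
origin [0.55441259 0.10472412 0.09921465]
```

View pics/g9side.png

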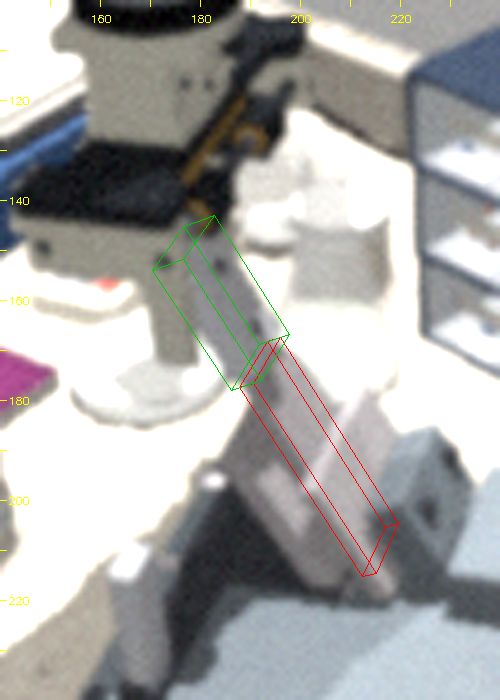

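The tip is on the base: fz has risen to +10 N. I'll relieve the load slightly, then open the hand so the gauge leans on the movable jaw.

```bash
python3 -m inch '[[-0.4,-0.06,0,-0.08,0],[-0.4,0,0,0,0],[-0.2,0,0,0,0],[-0.05,0,0,0,0],[0.1,0,0,0,0],[0.3,0,0,0,0],[0.4,0,0,0,0],[0.4,0,0,0,0],[0.4,0,0,0,0],[0.4,0,0,0,0]]' 10
python3 st.py .5403 .1321 .1286; python3 pic.py 10 140,70,265,250 130,130,270,270 3
```

```text
t: 18.05
tcp_pos: [0.5365, 0.1374, 0.1311]
ee_rot: [-0.965, 1.571, -2.055]
ft_force: [0.0, 0.9, 0.5]
opening: 0.0651
t 18.05 tcp [0.5365 0.1374 0.1311] ydir az 0.481 f [0.03 0.88 0.52] op 0.0651 q7 0.41
tool delta mm [2.5 0.9 6.5] units [0.06 0.02 0.16]
```

View pics/c10.png

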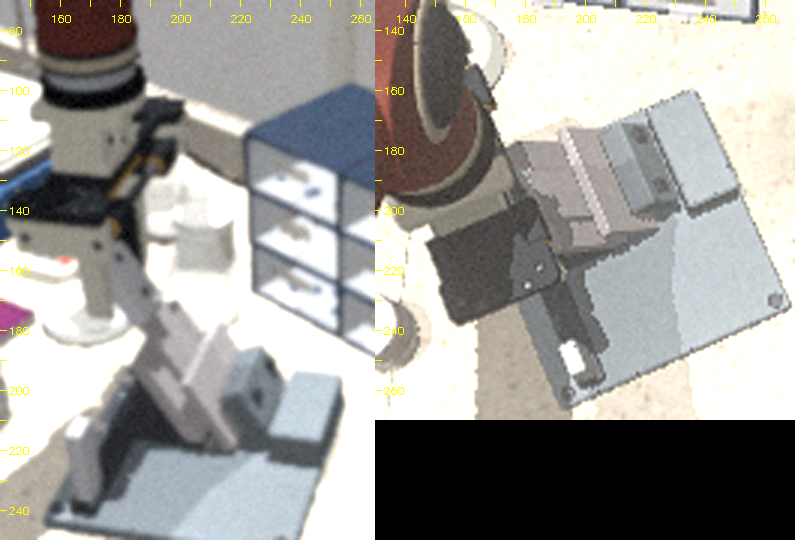

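The side view shows the gauge standing in the gap and leaning free, with its handle at about (185,160). Now I raise the hand, close it, and turn it so tool y lies along the jaw travel.

```bash
python3 -m inch '[[0.4,-0.6,0,0,0],[0.4,-0.9,0,0,0],[0.4,-0.6,0,0,0],[0,0,0,0,0.188],[-0.4,0,0,0,0.188],[-1,0,0,0,0.188],[-1,0,0,0,0.188],[-1,0,0,0,0.188],[-1,0,0,0,0.188],[-1,0,0,0,0.188]]' 20
python3 st.py .4247 .1094 .14
```

```text
t: 19.4
tcp_pos: [0.5363, 0.1375, 0.215]
ee_rot: [-1.135, 1.571, 2.74]
ft_force: [-0.2, -0.8, 0.7]
opening: 0.0012
t 19.4 tcp [0.5363 0.1375 0.215 ] ydir az -0.8375 f [-0.21 -0.83  0.69] op 0.0012 q7 -0.73
tool delta mm [ 75.  -53.8 101.8] units [ 1.88 -1.35  2.54]
```

```bash
python3 -m inch '[[-1,0,0,0,0.128],[-1,0,0,0,0.127],[-1,0,-0.22,0.93,0],[-1,0,-0.22,0.93,0],[-1,0,-0.22,0.94,0],[-1,0.8,0,0,0],[-1,0.8,0,0,0],[-1,0.8,0,0,0],[-1,0.2,0,0,0],[-1,0,0,0,0]]' 20
python3 st.py .4247 .1094 .045; python3 pic.py 11 130,90,265,260 130,130,270,290 3
```

```text
t: 20.65
tcp_pos: [0.4253, 0.1085, 0.1112]
ee_rot: [0.74, 1.571, -1.918]
ft_force: [-0.1, -0.4, 0.5]
opening: 0.0003
t 20.65 tcp [0.4253 0.1085 0.1112] ydir az -1.0868 f [-0.12 -0.44  0.45] op 0.0003 q7 -0.78
tool delta mm [66.2 -1.1  0.1] units [ 1.66 -0.03  0.  ]
```

View pics/c11.png

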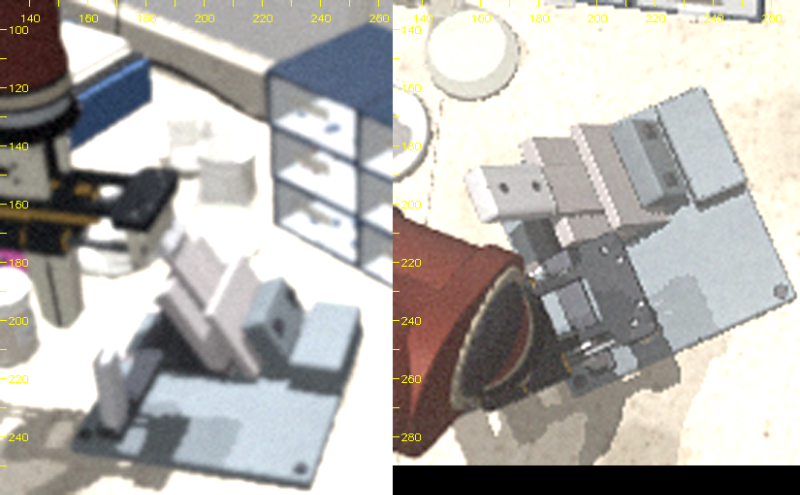

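Fingers are beside the post, the gauge leans on the movable jaw, and the jar and flask are well clear. Lowering and approaching the post.

```bash
python3 -m inch '[[-1,0.5,0,0,0],[-1,0.6,0,0,0],[-1,0.5,0,0,0],[-1,0.05,0,0,0],[-1,0,0,0,0],[-1,0,0.05,0,0],[-1,0,0.05,0,0],[-1,0,0.03,0,0],[-1,0,0,0,0],[-1,0,0,0,0]]' 20
python3 st.py .4247 .1094 .045
```

```text
t: 22.0
tcp_pos: [0.4274, 0.104, 0.045]
ee_rot: [-0.324, 1.571, -2.982]
ft_force: [0.1, -0.0, 0.4]
opening: 0.0006
t 22.0 tcp [0.4274 0.104  0.045 ] ydir az -1.0865 f [ 0.11 -0.    0.36] op 0.0006 q7 -0.64
tool delta mm [ 0.  -6.  -0.1] units [ 0.   -0.15 -0.  ]
```

```bash
cat > fx.py <<'E'
from h import *
from cell import robot
s=robot.read_state();p=np.load("p.npy");d=(np.array(s["tcp_pos"])-[p[0],p[1],0])@rz(p[2]); F=np.array(s["ft_force"])@rz(p[2])
print("t",round(s["t"],2),"fixture tcp mm",np.round(d*1000,2),"F fixture",np.round(F,2))
E
python3 fx.py
python3 -m inch '[[-1,0,0.025,0,0],[-1,0,0.025,0,0],[-1,0,0.025,0,0],[-1,0,0.025,0,0],[-1,0,0.025,0,0],[-1,0,0,0,0],[-1,0,0,0,0],[-1,0,0,0,0],[-1,0,0,0,0],[-1,0,0,0,0]]' >/dev/null; python3 fx.py
```

```text
t 22.0 fixture tcp mm [-117.28 -113.04   45.02] F fixture [0.06 0.1  0.36]
t 23.25 fixture tcp mm [-115.11 -113.09   45.04] F fixture [-6.77 -0.04  4.5 ]
```

```bash
python3 -m inch '[[-1,0,0.02,0,0],[-1,0,0.02,0,0],[-1,0,0.02,0,0],[-1,0,0.02,0,0],[-1,0,0.02,0,0],[-1,0,0.02,0,0],[-1,0,0.02,0,0],[-1,0,0.02,0,0],[-1,0,0,0,0],[-1,0,0,0,0]]' >/dev/null; python3 fx.py
```

```text
t 24.5 fixture tcp mm [-112.5  -113.24   45.07] F fixture [-12.63   0.71   8.14]
```

```bash
python3 -m inch '[[-1,0,0.015,0,0],[-1,0,0.015,0,0],[-1,0,0.015,0,0],[-1,0,0.015,0,0],[-1,0,0.015,0,0],[-1,0,0.015,0,0],[-1,0,0.01,0,0],[-1,0,0,0,0],[-1,0,0,0,0],[-1,0,0,0,0]]' >/dev/null; python3 fx.py; python3 pic.py 12 130,130,265,260 130,130,270,290 3
```

```text
t 25.75 fixture tcp mm [-109.2  -113.27   45.09] F fixture [-13.64   0.19   9.41]
```

View pics/c12.png

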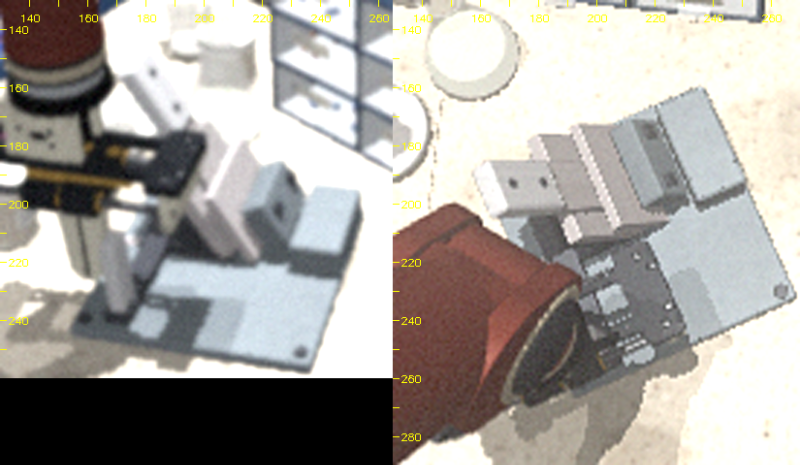

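```bash
cat > trk.py <<'E'
from h import *
import sys
def ecc(a,b,box):
    x0,y0,x1,y1=box
    A=cv2.cvtColor(a,cv2.COLOR_BGR2GRAY).astype(np.float32);B=cv2.cvtColor(b,cv2.COLOR_BGR2GRAY).astype(np.float32)
    t=A[y0:y1,x0:x1]; best=None
    for dx in range(-8,9,2):
        for dy in range(-6,7,2):
            w=np.array([[1,0,x0+dx],[0,1,y0+dy]],np.float32)
            try: c,w=cv2.findTransformECC(t,B,w,cv2.MOTION_TRANSLATION,(3,50,1e-4),None,1)
            except cv2.error: continue
            if best is None or c>best[0]: best=(c,w[0,2]-x0,w[1,2]-y0)
    return best
if __name__=="__main__":
    p=np.load("p.npy"); key=sys.argv[1]; ref=sys.argv[2]
    W=lambda L:np.array(L)@rz(p[2]).T+[p[0],p[1],0]
    for n,box in (("top",(183,200,196,216)),("side",(180,186,196,203)),("top",(197,200,210,213)),("side",(213,194,222,214))):
        a,b=cv2.imread(f"pics/{n}{ref}.png"),cv2.imread(f"pics/{n}{key}.png")
        r=ecc(a,b,box); f=pickle.load(open(f"pics/cal_{n}1.pkl","rb"))
        j=proj(f,[W([-.066,-.04,.095]),W([-.056,-.04,.095])]); j=(j[1]-j[0])/10
        print(n,box,"corr %.3f shift %.2f %.2f"%r,"px/mm",np.round(j,2),"=> mm", round(float(np.dot(r[1:],j)/np.dot(j,j)),2))
E
python3 trk.py 12 11; python3 trk.py 12 1; python3 trk.py 11 1
```

```text
top (183, 200, 196, 216) corr 0.949 shift 2.51 -1.15 px/mm [ 0.42 -0.18] => mm 6.06
side (180, 186, 196, 203) corr 0.718 shift -5.34 9.74 px/mm [0.4  0.05] => mm -9.85
top (197, 200, 210, 213) corr 0.894 shift -0.03 -0.33 px/mm [ 0.42 -0.18] => mm 0.23
side (213, 194, 222, 214) corr 0.996 shift -0.06 -0.01 px/mm [0.4  0.05] => mm -0.15
top (183, 200, 196, 216) corr 0.720 shift 2.95 -0.42 px/mm [ 0.42 -0.18] => mm 6.31
side (180, 186, 196, 203) corr 0.757 shift 5.85 13.36 px/mm [0.4  0.05] => mm 18.75
top (197, 200, 210, 213) corr 0.896 shift 0.01 -0.19 px/mm [ 0.42 -0.18] => mm 0.19
side (213, 194, 222, 214) corr 0.996 shift 0.04 0.03 px/mm [0.4  0.05] => mm 0.11
top (183, 200, 196, 216) corr 0.711 shift 0.38 0.32 px/mm [ 0.42 -0.18] => mm 0.5
side (180, 186, 196, 203) corr 0.979 shift -0.20 0.37 px/mm [0.4  0.05] => mm -0.37
top (197, 200, 210, 213) corr 0.872 shift -0.01 -0.08 px/mm [ 0.42 -0.18] => mm 0.05
side (213, 194, 222, 214) corr 0.996 shift 0.06 0.05 px/mm [0.4  0.05] => mm 0.17
```

Jaw travel so far is about 6.1 mm by both hand position and image tracking, and the facing hasn't moved. Smaller steps now, watching the force.

```bash
python3 -m inch '[[-1,0,0.01,0,0],[-1,0,0.01,0,0],[-1,0,0.01,0,0],[-1,0,0.01,0,0],[-1,0,0,0,0],[-1,0,0,0,0],[-1,0,0,0,0],[-1,0,0,0,0],[-1,0,0,0,0],[-1,0,0,0,0]]' >/dev/null; python3 fx.py
python3 -m inch '[[-1,0,0.01,0,0],[-1,0,0.01,0,0],[-1,0,0,0,0],[-1,0,0,0,0],[-1,0,0,0,0],[-1,0,0,0,0],[-1,0,0,0,0],[-1,0,0,0,0],[-1,0,0,0,0],[-1,0,0,0,0]]' >/dev/null; python3 fx.py
```

```text
t 27.1 fixture tcp mm [-109.04 -113.32   45.12] F fixture [-16.87   0.12  10.85]
t 28.35 fixture tcp mm [-108.62 -113.32   45.11] F fixture [-16.62   0.76  11.2 ]
```

```bash
python3 pic.py 13 130,130,265,260 150,150,250,250 3; python3 trk.py 13 11; python3 trk.py 13 12; python3 - <<'E'
from h import *
a=cv2.imread("pics/top13.png"); crop(a,165,160,245,230,"pics/z13.png",8)
b=cv2.imread("pics/side13.png"); crop(b,170,140,240,230,"pics/y13.png",6)
E
```

```text
top (183, 200, 196, 216) corr 0.962 shift 2.72 -1.22 px/mm [ 0.42 -0.18] => mm 6.55
side (180, 186, 196, 203) corr 0.729 shift 81.79 30.45 px/mm [0.4  0.05] => mm 210.36
top (197, 200, 210, 213) corr 0.902 shift 0.17 -0.53 px/mm [ 0.42 -0.18] => mm 0.81
side (213, 194, 222, 214) corr 0.994 shift -0.02 -0.08 px/mm [0.4  0.05] => mm -0.08
top (183, 200, 196, 216) corr 0.969 shift 0.25 -0.20 px/mm [ 0.42 -0.18] => mm 0.68
side (180, 186, 196, 203) corr 0.991 shift 0.47 0.04 px/mm [0.4  0.05] => mm 1.15
top (197, 200, 210, 213) corr 0.968 shift 0.14 -0.19 px/mm [ 0.42 -0.18] => mm 0.44
side (213, 194, 222, 214) corr 0.995 shift 0.05 -0.05 px/mm [0.4  0.05] => mm 0.11
```

View pics/z13.png

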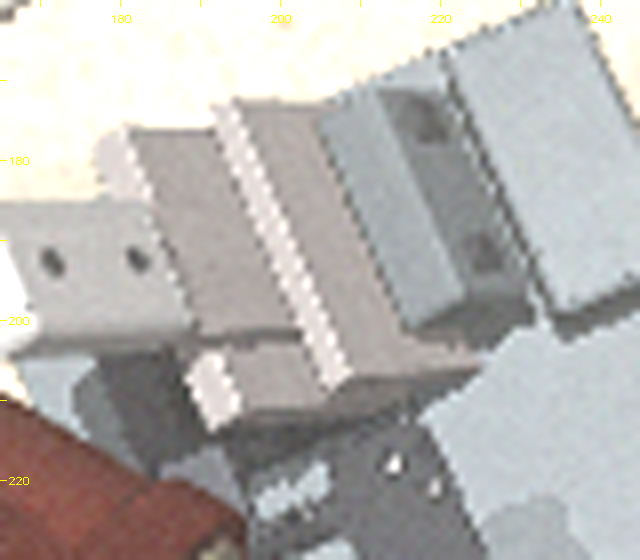

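View pics/y13.png

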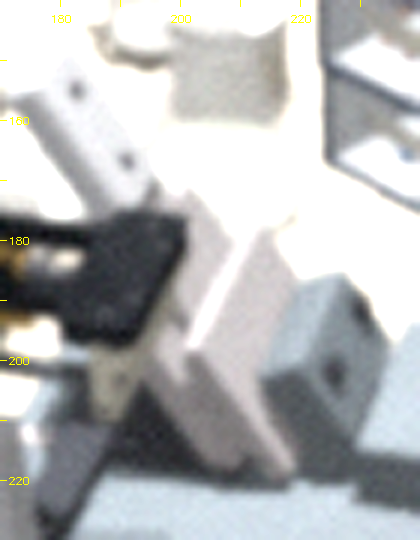

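```bash
python3 - <<'E'
from h import *
from cell import robot
s=robot.read_state()
for k in("joint_pos","tau","ft_force","ft_torque","tcp_pos","ee_rot"): print(k,np.round(s[k],3))
F=np.array(s["ft_force"]);M=np.array(s["ft_torque"]); print("pt offset (perp) ",np.round(np.cross(F,M)/(F@F),4))
print("facing tracked:")
E
python3 trk.py 13 11 | tail -2
```

```text
joint_pos [-0.587  0.649  0.49   2.185 -0.704  0.478 -0.616]
tau [ 7.3370e+00 -2.9657e+01  1.1061e+01 -6.9370e+00  1.2780e+00 -3.5450e+00
  1.5000e-02]
ft_force [-6.544 15.41  11.499]
ft_torque [ 2.782  1.437 -0.014]
tcp_pos [0.431 0.096 0.045]
ee_rot [-1.347  1.555  2.286]
pt offset (perp)  [-0.0406  0.0773 -0.1267]
facing tracked:
top (197, 200, 210, 213) corr 0.902 shift 0.17 -0.53 px/mm [ 0.42 -0.18] => mm 0.81
side (213, 194, 222, 214) corr 0.994 shift -0.02 -0.08 px/mm [0.4  0.05] => mm -0.08
```

```bash
cat > prof.py <<'E'
from h import *
import sys
from scipy.ndimage import map_coordinates
p=np.load("p.npy"); W=lambda L:np.atleast_2d(L)@rz(p[2]).T+[p[0],p[1],0]
c,s=np.cos(np.pi/6),.5
def profile(n,k,ys,base,dirv,ds):
    f=pickle.load(open(f"pics/cal_{n}1.pkl","rb")); off=p[7:9] if n=="top" else p[9:11]
    g=cv2.cvtColor(cv2.imread(f"pics/{n}{k}.png"),cv2.COLOR_BGR2GRAY).astype(float)
    out=[]
    for y in ys:
        P=np.array([[base[0]+dirv[0]*d,y,base[1]+dirv[1]*d] for d in ds]); uv=proj(f,W(P))+off
        out.append(map_coordinates(g,[uv[:,1],uv[:,0]],order=1))
    return np.mean(out,0)
ds=np.arange(-.012,.016,.001)
def shift(a,b,lo=0,hi=None):
    # subsample shift of b relative to a (mm) by minimizing normalised diff over window
    from scipy.optimize import minimize_scalar
    i=np.arange(len(a)); hi=hi or len(a)
    def cost(v):
        bb=np.interp(i+v,i,b); A=a[lo+4:hi-4];B=bb[lo+4:hi-4]; M=np.c_[B,np.ones_like(B)]; r=np.linalg.lstsq(M,A,rcond=None)[0]; return ((M@r-A)**2).sum()
    vs=np.arange(-4,4.01,.05); cs=[cost(v) for v in vs]; j=int(np.argmin(cs)); return round(float(vs[j]),2),round(float(min(cs)),1)
keys=sys.argv[1:]
for n in("top","side"):
    ref=None
    for k in keys:
        a=profile(n,k,np.linspace(-.04,.04,25),(-.075*s,.012+.075*c),(c,s),ds)
        if ref is None: ref=a
        print("facing",n,k,shift(ref,a,8,28),np.round(a[6:26]).astype(int))
E
python3 prof.py 1 10 11 12 13
```

```text
facing top 1 (-0.0, 0.0) [ 98  97  95  98 107 117 122 123 123 124 125 128 126 117 104  97  95  96
  97  97]
facing top 10 (0.15, 2.7) [101 100  98 101 110 120 126 128 128 129 130 132 132 124 112 105 103 103
 104 104]
facing top 11 (-0.0, 0.2) [107 107 105 109 120 132 137 138 139 139 141 143 142 132 117 108 107 108
 108 109]
facing top 12 (0.05, 0.2) [106 105 104 108 119 132 138 139 139 140 141 144 143 133 118 109 107 108
 109 109]
facing top 13 (0.65, 3.6) [107 106 104 104 112 126 136 139 140 140 141 143 145 140 127 114 108 107
 108 109]
facing side 1 (-0.0, 0.0) [137 140 142 144 145 145 144 142 140 136 133 129 125 122 120 118 117 116
 116 116]
facing side 10 (0.1, 0.5) [128 131 133 135 137 137 137 136 134 132 129 127 124 122 120 119 118 118
 118 118]
facing side 11 (-0.2, 0.3) [149 153 156 158 160 160 159 157 154 150 146 142 139 135 133 131 130 129
 129 129]
facing side 12 (0.1, 0.1) [151 155 158 161 162 162 162 160 157 154 150 146 142 139 136 135 133 133
 132 132]
facing side 13 (0.75, 0.1) [150 155 158 161 163 164 164 163 161 157 154 150 146 142 139 136 134 133
 132 132]
```

```bash
python3 - <<'E'
from prof import *
E
cat > mj.py <<'E'
import sys; K=sys.argv[1:]; sys.argv=["x"]
from prof import *
S=np.arange(.002,.030,.001)
for n,ys in(("top",np.linspace(-.043,-.028,8)),("top",np.linspace(.03,.043,8)),("side",np.linspace(-.043,-.03,8))):
    for k in K:
        f=pickle.load(open(f"pics/cal_{n}1.pkl","rb")); off=p[7:9] if n=="top" else p[9:11]
        g=cv2.cvtColor(cv2.imread(f"pics/{n}{k}.png"),cv2.COLOR_BGR2GRAY).astype(float); out=[]
        for y in ys:
            uv=proj(f,W([[-.05-v,y,.0986] for v in S]))+off; out.append(map_coordinates(g,[uv[:,1],uv[:,0]],order=1))
        print(n,round(ys[0],3),k,"s=2..",np.round(np.mean(out,0)).astype(int))
E
python3 mj.py 1 11 12 13
```

```text
top -0.043 1 s=2.. [ 97  97  97  97  97  97  97  97  97  97  97  96  97  97  98 107 121 128
 125 122 122 122 122 123 125 126 114  93]
top -0.043 11 s=2.. [106 107 107 106 105 104 106 108 107 106 106 107 106 105 106 117 134 142
 140 137 137 136 136 137 138 136 116  83]
top -0.043 12 s=2.. [106 108 108 108 107 106 104 103 106 119 138 144 141 138 137 136 136 138
 139 136 116  81  56  51  53  54  55  57]
top -0.043 13 s=2.. [105 106 106 106 106 105 104 103 109 127 142 142 138 137 136 137 138 139
 138 124  94  65  53  53  53  53  55  58]
top 0.03 1 s=2.. [118 117 116 114 111 109 106 104 102 101  99  98  96  96  97 104 118 127
 127 125 124 123 122 123 124 124 125 125]
top 0.03 11 s=2.. [133 132 131 128 125 122 120 118 115 114 111 109 108 108 109 116 130 141
 143 141 139 138 138 138 138 139 139 137]
top 0.03 12 s=2.. [121 119 116 114 112 110 109 108 109 118 135 145 144 141 140 139 139 138
 138 140 142 144 148 155 158 158 157 156]
top 0.03 13 s=2.. [120 118 116 114 112 109 108 109 113 127 142 144 141 140 138 137 138 139
 139 141 142 145 153 157 159 158 158 157]
side -0.043 1 s=2.. [115 115 116 115 115 114 114 115 115 116 116 116 116 116 118 122 128 134
 140 145 149 152 156 159 164 170 176 181]
side -0.043 11 s=2.. [ 96  97 100 102 104 105 107 109 112 115 118 121 124 127 130 134 140 146
 152 157 161 163 166 170 176 183 189 195]
side -0.043 12 s=2.. [36 31 29 31 36 43 48 50 50 49 47 43 38 35 34 34 35 35 35 34 33 33 34 34
 34 34 33 32]
side -0.043 13 s=2.. [30 29 30 33 37 41 43 43 42 41 40 39 37 36 34 33 33 33 33 32 32 32 33 33
 32 31 30 30]
```

Sub-pixel edge profiles agree: the facing has given way 0.65 mm (top) and 0.75 mm (side), so the blade is nipped. The slide is about 8.5 mm, with about 1 mm still to go to 7.5. Small steps from here.

```bash
python3 -m inch '[[-1,0,0.01,0,0],[-1,0,0.01,0,0],[-1,0,0.01,0,0],[-1,0,0,0,0],[-1,0,0,0,0],[-1,0,0,0,0],[-1,0,0,0,0],[-1,0,0,0,0],[-1,0,0,0,0],[-1,0,0,0,0]]' >/dev/null; python3 fx.py; python3 pic.py 14 130,130,265,260 150,150,250,250 3; python3 prof.py 1 11 12 13 14 | cut -c1-40; python3 mj.py 13 14 | grep top
```

```text
t 29.7 fixture tcp mm [-108.05 -113.35   45.14] F fixture [-18.48   0.56  11.18]
facing top 1 (-0.0, 0.0) [ 98  97  95  9
  97  97]
facing top 11 (-0.0, 0.2) [107 107 105 1
 108 109]
facing top 12 (0.05, 0.2) [106 105 104 1
 109 109]
facing top 13 (0.65, 3.6) [107 106 104 1
 108 109]
facing top 14 (1.1, 1.6) [106 107 106 10
 108 109]
facing side 1 (-0.0, 0.0) [137 140 142 1
 116 116]
facing side 11 (-0.2, 0.3) [149 153 156 
 129 129]
facing side 12 (0.1, 0.1) [151 155 158 1
 132 132]
facing side 13 (0.75, 0.1) [150 155 158 
 132 132]
facing side 14 (1.55, 0.2) [147 151 155 
 132 132]
top -0.043 13 s=2.. [105 106 106 106 106 105 104 103 109 127 142 142 138 137 136 137 138 139
top -0.043 14 s=2.. [108 107 107 108 108 107 106 109 122 136 142 140 138 138 137 138 139 140
top 0.03 13 s=2.. [120 118 116 114 112 109 108 109 113 127 142 144 141 140 138 137 138 139
top 0.03 14 s=2.. [118 117 114 112 110 109 107 107 116 133 143 143 141 139 138 138 139 140
```

```bash
python3 -m inch '[[-1,0,0.008,0,0],[-1,0,0.007,0,0],[-1,0,0,0,0],[-1,0,0,0,0],[-1,0,0,0,0],[-1,0,0,0,0],[-1,0,0,0,0],[-1,0,0,0,0],[-1,0,0,0,0],[-1,0,0,0,0]]' >/dev/null; python3 fx.py; python3 pic.py 15 130,130,265,260 150,150,250,250 3; python3 prof.py 11 12 13 14 15 | grep facing| cut -c1-34; python3 prof.py 12 13 14 15 | grep facing| cut -c1-34; python3 mj.py 13 14 15| grep top
```

```text
t 31.05 fixture tcp mm [-107.75 -113.38   45.12] F fixture [-18.31   0.44  12.43]
facing top 11 (-0.0, 0.0) [107 107
facing top 12 (0.05, 0.2) [106 105
facing top 13 (0.6, 4.2) [107 106 
facing top 14 (1.1, 1.7) [106 107 
facing top 15 (1.4, 7.2) [107 107 
facing side 11 (-0.0, 0.0) [149 15
facing side 12 (0.35, 0.3) [151 15
facing side 13 (0.95, 0.2) [150 15
facing side 14 (1.75, 1.1) [147 15
facing side 15 (1.95, 0.5) [145 14
facing top 12 (-0.0, 0.0) [106 105
facing top 13 (0.55, 5.0) [107 106
facing top 14 (1.05, 1.7) [106 107
facing top 15 (1.35, 7.8) [107 107
facing side 12 (-0.0, 0.0) [151 15
facing side 13 (0.65, 0.0) [150 15
facing side 14 (1.45, 0.2) [147 15
facing side 15 (1.65, 0.0) [145 14
top -0.043 13 s=2.. [105 106 106 106 106 105 104 103 109 127 142 142 138 137 136 137 138 139
top -0.043 14 s=2.. [108 107 107 108 108 107 106 109 122 136 142 140 138 138 137 138 139 140
top -0.043 15 s=2.. [108 108 108 107 106 106 105 110 125 138 142 140 138 137 138 139 139 139
top 0.03 13 s=2.. [120 118 116 114 112 109 108 109 113 127 142 144 141 140 138 137 138 139
top 0.03 14 s=2.. [118 117 114 112 110 109 107 107 116 133 143 143 141 139 138 138 139 140
top 0.03 15 s=2.. [118 115 113 112 112 110 108 111 124 139 145 142 140 138 138 139 139 140
```

The facing is now at about 1.4 mm (top), 1.65 mm (side) and 1.35 mm (hand travel), so I stop there. I back off the post and rise.

```bash
python3 -m inch '[[-1,0,-0.15,0,0],[-1,0,-0.2,0,0],[-1,0,-0.2,0,0],[-1,0,0,0,0],[-1,-0.6,0,0,0],[-1,-1,0,0,0],[-1,-1,0,0,0],[-1,-1,0,0,0],[-0.3,-0.7,0,0,0],[0.4,0,0,0,0]]' >/dev/null; python3 fx.py; python3 pic.py 16 130,90,265,260 150,150,250,250 3; python3 prof.py 11 12 15 16 | grep facing| cut -c1-34;  python3 mj.py 15 16| grep top
```

```text
t 32.4 fixture tcp mm [-118.59 -111.84  218.68] F fixture [ 0.63  0.69 -0.22]
facing top 11 (-0.0, 0.0) [107 107
facing top 12 (0.05, 0.2) [106 105
facing top 15 (1.4, 7.2) [107 107 
facing top 16 (1.35, 3.7) [ 96  95
facing side 11 (-0.0, 0.0) [149 15
facing side 12 (0.35, 0.3) [151 15
facing side 15 (1.95, 0.5) [145 14
facing side 16 (1.8, 0.8) [137 142
top -0.043 15 s=2.. [108 108 108 107 106 106 105 110 125 138 142 140 138 137 138 139 139 139
top -0.043 16 s=2.. [77 84 87 84 79 74 72 73 75 76 76 76 76 76 76 75 75 75 74 75 75 75 75 74
top 0.03 15 s=2.. [118 115 113 112 112 110 108 111 124 139 145 142 140 138 138 139 139 140
top 0.03 16 s=2.. [117 115 113 112 110 109 109 111 124 139 144 142 140 139 138 138 138 139
```

View pics/c16.png

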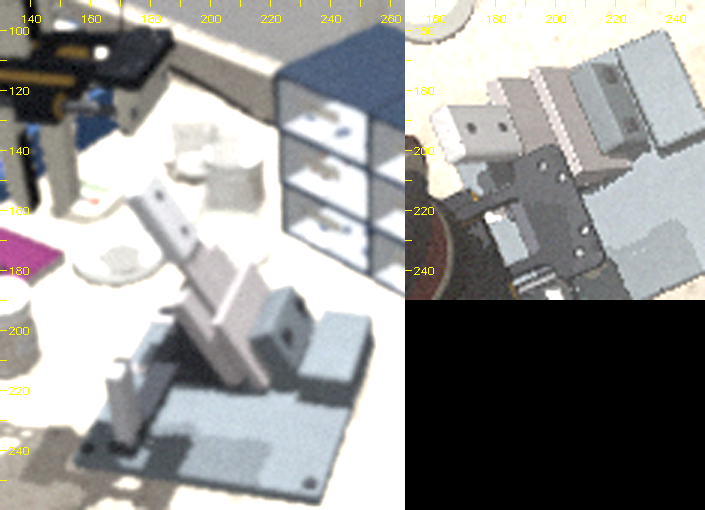

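```bash
python3 - <<'E'
from h import *
p=np.load("p.npy"); print(np.array([-.0844,0,.1303])@rz(p[2]).T+[p[0],p[1],0], "az",p[2]+np.pi/2)
E
python3 gov.py 16 0.5429 0.1272 0.1303 0.4811 30 0.06 0 160,140,230,230 side
python3 gov.py 16 0.5429 0.1272 0.1303 0.4811 30 0.06 0 150,165,220,230 top; python3 - <<'E'
import cv2,numpy as np
a,b=cv2.imread("pics/g16side.png"),cv2.imread("pics/g16top.png")
h=max(a.shape[0],b.shape[0]);P=lambda z:cv2.copyMakeBorder(z,0,h-z.shape[0],0,0,0)
m=np.hstack([P(a),P(b)]);cv2.imwrite("pics/g16.png",m)
E
```

```text
[0.5428396  0.12719173 0.1303    ] az 0.4811341374186948
origin [0.55678264 0.10060541 0.09733848]
origin [0.55678264 0.10060541 0.09733848]
```

View pics/g16.png

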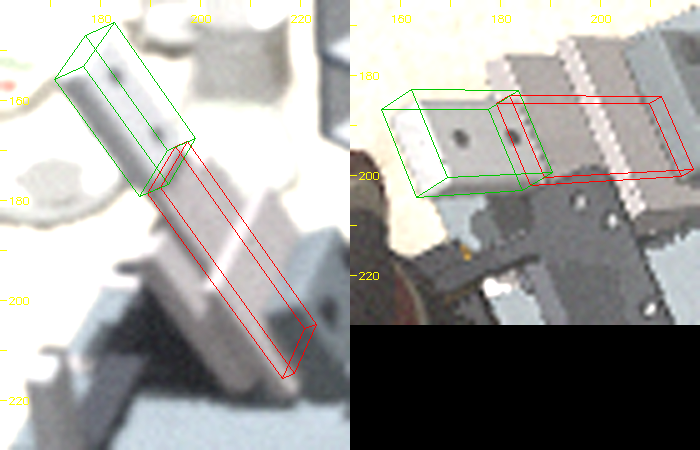

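Overlay of the predicted nipped gauge (30°) lies on the real one in both views. Now going back to regrip the handle.

```bash
python3 -m inch '[[0.4,0,0.28,-0.93,0],[0.4,0,0.28,-0.93,0],[0.4,0,0.29,-0.94,0],[0.4,0,0,0,-0.188],[0.4,0,0,0,-0.188],[0.4,0,0,0,-0.188],[0.4,0,0,0,-0.188],[0.4,0,0,0,-0.188],[0.4,0,0,0,-0.188],[0.4,0,0,0,-0.188]]' >/dev/null; python3 fx.py;  python3 st.py .5429 .1272 .1303
python3 -m inch '[[0.4,0,0,0,-0.128],[0.4,0,0,0,-0.127],[0.4,0.2,0,0,0],[0.4,0.2,0,0,0],[0.4,0,0,0,0],[0.4,0,0,0,0],[0.4,0,0,0,0],[0.4,0,0,0,0],[0.4,0,0,0,0],[0.4,0,0,0,0]]' >/dev/null; python3 fx.py;  python3 st.py .5429 .1272 .1303
```

```text
t 33.75 fixture tcp mm [-86.02  -1.99 214.94] F fixture [0.14 1.23 0.31]
t 33.75 tcp [0.5403 0.1277 0.2149] ydir az 0.2315 f [1.15 0.45 0.31] op 0.0647 q7 0.18
tool delta mm [84.6  2.7  1.1] units [2.12 0.07 0.03]
t 35.0 fixture tcp mm [-86.03  -0.84 201.13] F fixture [-0.05  0.34  0.64]
t 35.0 tcp [0.5413 0.1282 0.2011] ydir az 0.4811 f [0.28 0.2  0.64] op 0.0651 q7 0.4
tool delta mm [70.8  0.9  1.6] units [1.77 0.02 0.04]
```

```bash
python3 -m inch '[[0.4,0.5,0.02,0.04,0],[0.4,0.6,0,0,0],[0.4,0.5,0,0,0],[0.4,0.17,0,0,0],[0.4,0,0,0,0],[0,0,0,0,0],[-0.3,0,0,0,0],[-0.5,0,0,0,0],[-0.5,0,0,0,0],[-0.5,0,0,0,0]]' 25 >/dev/null; python3 fx.py;  python3 st.py .5429 .1272 .1303;python3 pic.py 17 130,90,265,260 150,150,250,250 3; python3 prof.py 11 12 15 17 | grep facing| cut -c1-34
```

```text
t 36.25 fixture tcp mm [-84.42  -0.77 130.65] F fixture [-1.44 -3.25  5.9 ]
t 36.25 tcp [0.5421 0.1269 0.1307] ydir az 0.4808 f [-3.55 -0.23  5.9 ] op 0.0399 q7 0.44
tool delta mm [0.3 0.8 0. ] units [0.01 0.02 0.  ]
facing top 11 (-0.0, 0.0) [107 107
facing top 12 (0.05, 0.2) [106 105
facing top 15 (1.4, 7.2) [107 107 
facing top 17 (1.5, 0.4) [101 101 
facing side 11 (-0.0, 0.0) [149 15
facing side 12 (0.35, 0.3) [151 15
facing side 15 (1.95, 0.5) [145 14
facing side 17 (1.55, 0.7) [119 12
```

View pics/c17.png

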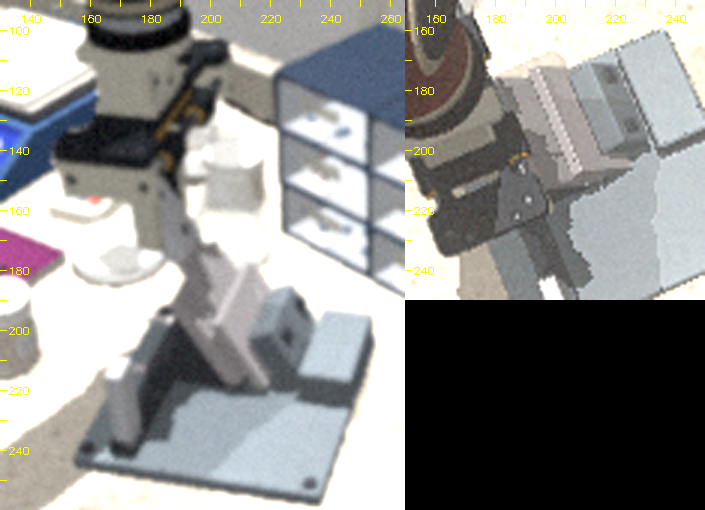

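```bash
python3 -m inch '[[-0.5,-0.087,0,-0.05,0],[-0.5,-0.087,0,-0.05,0],[-0.5,-0.087,0,-0.05,0],[-0.5,-0.087,0,-0.05,0],[-0.5,-0.087,0,-0.05,0],[-0.5,-0.087,0,-0.05,0],[-0.5,-0.087,0,-0.05,0],[-0.5,-0.087,0,-0.05,0],[-0.5,-0.087,0,-0.05,0],[-0.5,-0.087,0,-0.05,0]]' 30 >/dev/null; python3 fx.py; python3 pic.py 18 130,90,265,260 150,150,250,250 3; python3 prof.py 11 12 15 18 | grep facing| cut -c1-34;python3 mj.py 15 18|grep top
```

```text
t 37.6 fixture tcp mm [-1.0445e+02 -2.0000e-02  1.6532e+02] F fixture [ 4.27  0.39 -7.81]
facing top 11 (-0.0, 0.0) [107 107
facing top 12 (0.05, 0.2) [106 105
facing top 15 (1.4, 7.2) [107 107 
facing top 18 (1.5, 6.3) [ 99 100 
facing side 11 (-0.0, 0.0) [149 15
facing side 12 (0.35, 0.3) [151 15
facing side 15 (1.95, 0.5) [145 14
facing side 18 (1.75, 3.4) [121 12
top -0.043 15 s=2.. [108 108 108 107 106 106 105 110 125 138 142 140 138 137 138 139 139 139
top -0.043 18 s=2.. [101 101 101 101 100  99  98 102 113 122 124 123 121 120 116 104  90  81
top 0.03 15 s=2.. [118 115 113 112 112 110 108 111 124 139 145 142 140 138 138 139 139 140
top 0.03 18 s=2.. [108 106 104 103 102 101 100 103 113 125 130 129 128 128 127 126 126 127
```

View pics/c18.png

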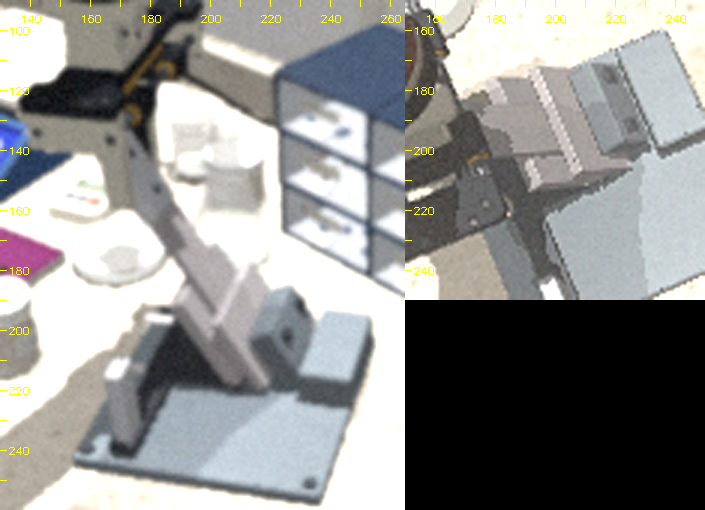

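Drag is felt: about 9 N along the slope, of which about 2 N is weight. Facing and jaw are unchanged. Continuing the draw.

```bash
python3 -m inch '[[-0.5,-0.12,0,-0.07,0],[-0.5,-0.15,0,-0.0866,0],[-0.5,-0.15,0,-0.0866,0],[-0.5,-0.2,0,-0.1155,0],[-0.5,-0.2,0,-0.1155,0],[-0.5,-0.26,0,-0.15,0],[-0.5,-0.26,0,-0.15,0],[-0.5,-0.26,0,-0.15,0],[-0.5,-0.26,0,-0.15,0],[-0.5,-0.26,0,-0.15,0]]' 30 >/dev/null; python3 fx.py; python3 pic.py 19 130,60,265,260 130,130,250,250 3; python3 prof.py 11 12 15 19 | grep facing| cut -c1-34;python3 mj.py 15 19|grep top
```

```text
t 38.95 fixture tcp mm [-1.5430e+02 -1.0000e-01  2.5053e+02] F fixture [-0.03 -0.21 -2.53]
facing top 11 (-0.0, 0.0) [107 107
facing top 12 (0.05, 0.2) [106 105
facing top 15 (1.4, 7.2) [107 107 
facing top 19 (0.15, 4.8) [101  99
facing side 11 (-0.0, 0.0) [149 15
facing side 12 (0.35, 0.3) [151 15
facing side 15 (1.95, 0.5) [145 14
facing side 19 (0.4, 1.4) [131 134
top -0.043 15 s=2.. [108 108 108 107 106 106 105 110 125 138 142 140 138 137 138 139 139 139
top -0.043 19 s=2.. [ 98  98  98  99  99  98  96 100 110 118 121 119 118 117 117 118 118 118
top 0.03 15 s=2.. [118 115 113 112 112 110 108 111 124 139 145 142 140 138 138 139 139 140
top 0.03 19 s=2.. [112 111 109 108 106 104 103 106 119 134 139 137 135 133 132 132 132 134
```

View pics/c19.png

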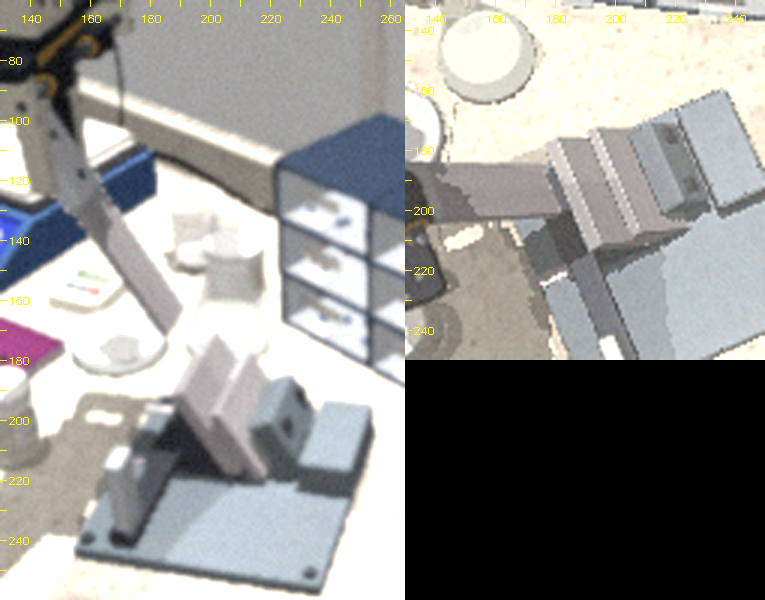

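The blade is out. The facing is back at rest (about 0.1–0.2 mm) and the jaw edge is unmoved. Carrying the gauge to the stand.

```bash
python3 -m inch '[[-0.5,0,-0.3,0.6,0.017],[-0.5,0,-0.47,0.94,0],[-0.5,0,-0.47,0.94,0],[-0.5,0,-0.47,0.94,0],[-0.5,0,-0.47,0.94,0],[-0.5,0,-0.47,0.94,0],[-0.5,0,-0.47,0.94,0],[-0.5,0,-0.47,0.94,0],[-0.5,0,-0.47,0.94,0],[-0.5,0,-0.18,0.32,0]]' 30 >/dev/null; python3 st.py .5099 -.189 .2105; python3 pic.py 20 250,110,360,340 300,120,410,280 3
```

```text
t 40.3 tcp [ 0.5096 -0.193   0.2497] ydir az 0.4588 f [-0.54  1.3  -2.81] op 0.0398 q7 0.98
tool delta mm [39.2  2.1 -3.5] units [ 0.98  0.05 -0.09]
```

View pics/c20.png

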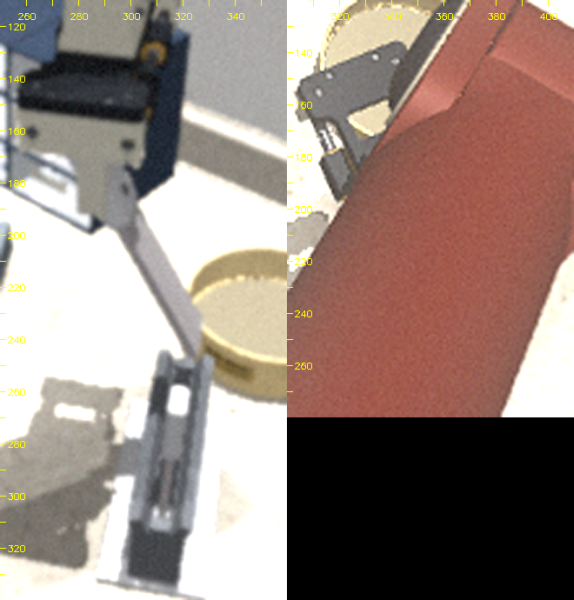

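```bash
python3 -m inch '[[-0.5,0,0,0,0],[-0.5,0.3,0,0,0],[-0.5,0.4,0,0,0],[-0.5,0.2,0,0,0],[-0.5,0,0,0,0],[-0.5,0,0,0,0],[-0.5,0,0,0,0],[-0.5,0,0,0,0],[-0.5,0,0,0,0],[-0.5,0,0,0,0]]' 30 >/dev/null; python3 st.py .5099 -.189 .2105; cat > gs.py <<'E'
from h import *
from gov import gauge
from cell import robot
import sys
k=sys.argv[1]; th,al,lat=[float(v) for v in sys.argv[2:5]]
s=robot.read_state();T=tool(s);az=float(np.arctan2(T[1,1],T[0,1])); q=np.load("q.npy");p=np.load("p.npy")
W=lambda L:np.atleast_2d(L)@rz(q[2]).T+[q[0],q[1],0]
f=robot.grab_frame("side");save(f,"side"+k)
o,b,h=gauge(s["tcp_pos"],az,np.radians(th),al,lat)
tip=(np.mean(b[0],0)-[q[0],q[1],0])@rz(q[2]); print("tip in stand frame mm",np.round(tip*1000,1))
box=lambda px,py,hx,hy,z:[[px-hx,py-hy,z],[px+hx,py-hy,z],[px+hx,py+hy,z],[px-hx,py+hy,z]]
pts=[(proj(f,L)+p[9:11],(0,0,255)) for L in b]+[(proj(f,L)+p[9:11],(0,200,0)) for L in h]+[(proj(f,W(box(0,.045,.0065,.029,.075)))+p[9:11],(255,100,0)),(proj(f,W(box(0,0,.0225,.085,.075)))+p[9:11],(255,0,255))]
x0,y0,x1,y1=[int(v) for v in sys.argv[5].split(",")]
crop(f["pixels"],x0,y0,x1,y1,f"pics/s{k}.png",5,pts); crop(f["pixels"],x0,y0,x1,y1,f"pics/sr{k}.png",5)
m=np.hstack([cv2.imread(f"pics/s{k}.png"),cv2.imread(f"pics/sr{k}.png")]);z=min(1,800/m.shape[1],600/m.shape[0]);cv2.imwrite(f"pics/s{k}.png",cv2.resize(m,None,fx=z,fy=z,interpolation=cv2.INTER_AREA))
E
python3 gs.py 21 30 0.06 0 270,170,350,290
```

```text
t 41.65 tcp [ 0.5108 -0.1895  0.2139] ydir az 0.464 f [ 1.03  0.67 -1.84] op 0.0397 q7 1.0
tool delta mm [ 3.4 -0.5 -0.8] units [ 0.09 -0.01 -0.02]
tip in stand frame mm [ 2.9 45.3 98.7]
```

View pics/s21.png

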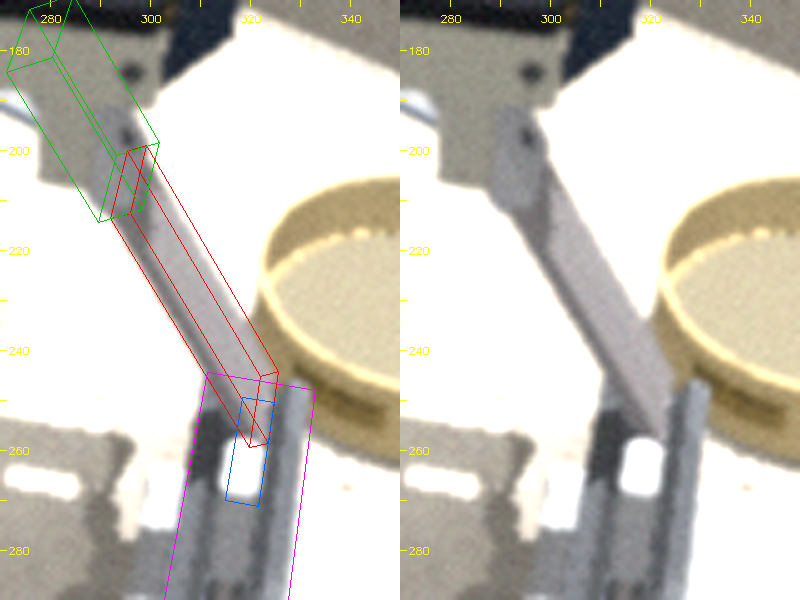

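```bash
python3 -m inch '[[-0.5,0.2,0,-0.025,0],[-0.5,0.2,0,0,0],[-0.5,0.2,0,0,0],[-0.5,0.12,0,0,0],[-0.5,0,0,0,0],[-0.5,0,0,0,0],[-0.5,0,0,0,0],[-0.5,0,0,0,0],[-0.5,0,0,0,0],[-0.5,0,0,0,0]]' 20 >/dev/null; python3 st.py; python3 gs.py 22 30 0.06 0 270,170,350,290
```

```text
t 42.95 tcp [ 0.5103 -0.1886  0.1851] ydir az 0.464 f [ 0.2  -0.03 -2.18] op 0.0402 q7 1.02
tip in stand frame mm [ 1.8 45.3 69.9]
```

View pics/s22.png

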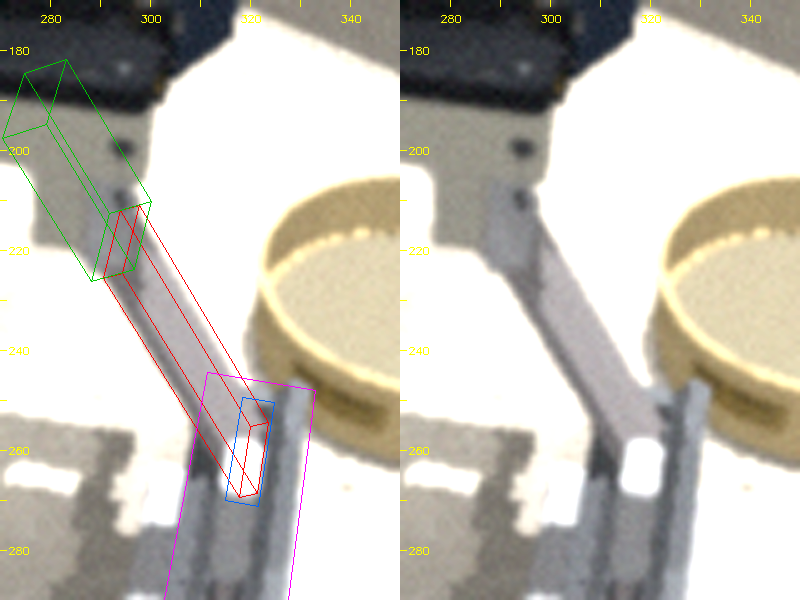

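The white patch at (319,262) is the top of the narrow gauge, which hides the broad blade's tip. The tip is in the slot mouth with no contact force. Now I swing the hand toward +x to stand the gauge upright.

```bash
python3 -m inch '[[-0.5,-0.08,0,0.2,0],[-0.5,-0.08,0,0.2,0],[-0.5,-0.08,0,0.2,0],[-0.5,-0.03,0,0.21,0],[-0.5,-0.03,0,0.21,0],[-0.5,-0.03,0,0.21,0],[-0.5,0,0,0,0],[-0.5,0,0,0,0],[-0.5,0,0,0,0],[-0.5,0,0,0,0]]' 12 >/dev/null; python3 st.py; python3 gs.py 23 10 0.06 0 270,150,350,290
```

```text
t 44.25 tcp [ 0.5322 -0.2327  0.198 ] ydir az 0.4641 f [ 0.6  -0.37 -1.94] op 0.04 q7 1.07
tip in stand frame mm [ 0.5 45.1 64.4]
```

View pics/s23.png

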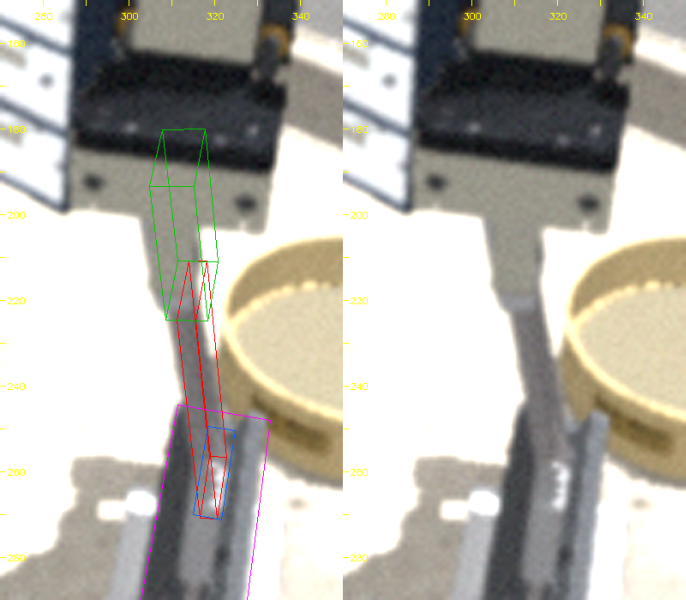

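```bash
python3 -m inch '[[-0.5,0,0,0.22,0],[-0.5,0,0,0.22,0],[-0.5,0.03,0,0.23,0],[-0.5,0.08,0,0.03,0],[-0.5,0.1,0,0,0],[-0.5,0.12,0,0,0],[-0.5,0,0,0,0],[-0.5,0,0,0,0],[-0.5,0,0,0,0],[-0.5,0,0,0,0]]' 12 >/dev/null; python3 st.py; python3 gs.py 24 0 0.06 0 270,150,350,290
```

```text
t 45.55 tcp [ 0.5477 -0.2633  0.1905] ydir az 0.4624 f [-1.32 -1.31 16.31] op 0.0404 q7 1.1
tip in stand frame mm [ 7.8 45.3 54.5]
```

View pics/s24.png

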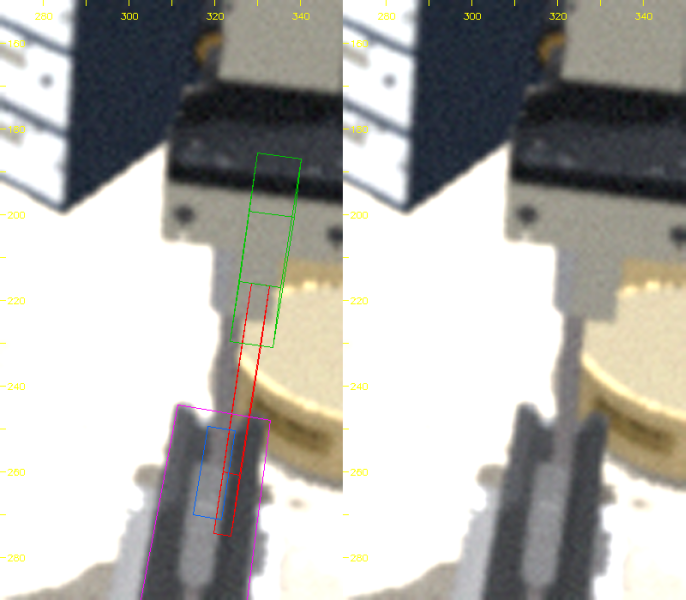

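The picture and Fz=16 N show the tip caught on the +x lip of the slot mouth, with the handle slid sideways in the pads. I'll firm the grip, lift off, shift -x and look again.

```bash
python3 -m inch '[[-0.5,-0.1,0,0,0],[-0.5,-0.15,0,0,0],[-0.5,-0.15,0,0,0],[-0.5,-0.1,0,0,0],[-0.5,0,0,-0.1,0],[-0.5,0,0,0,0],[-0.5,0,0,0,0],[-0.5,0,0,0,0],[-0.5,0,0,0,0],[-0.5,0,0,0,0]]' 25 >/dev/null; python3 st.py; python3 gs.py 25 5 0.045 0.01 270,150,350,290
```

```text
t 46.85 tcp [ 0.5431 -0.2541  0.205 ] ydir az 0.464 f [-0.5 -0.5 -1.1] op 0.0397 q7 1.09
tip in stand frame mm [-0.2 45.3 83.7]
```

View pics/s25.png

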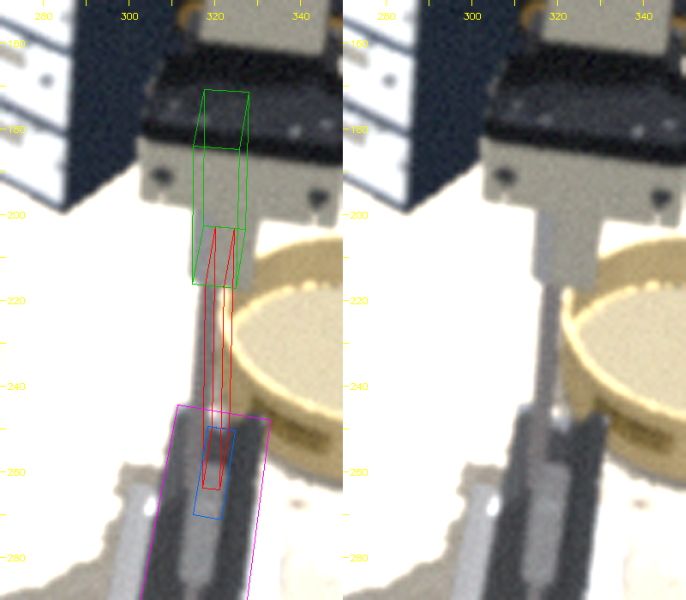

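```bash
python3 - <<'E'
from h import *
im=cv2.imread("pics/side25.png"); crop(im,300,195,340,265,"pics/z25.png",8,gain=1.3)
g=cv2.cvtColor(im,cv2.COLOR_BGR2GRAY)
for y in (205,210,214,220,226,232,238,244,250,255): print(y,list(g[y,308:330]))
E
```

```text
205 [np.uint8(199), np.uint8(197), np.uint8(198), np.uint8(202), np.uint8(201), np.uint8(188), np.uint8(141), np.uint8(101), np.uint8(92), np.uint8(93), np.uint8(93), np.uint8(93), np.uint8(92), np.uint8(93), np.uint8(94), np.uint8(97), np.uint8(93), np.uint8(92), np.uint8(95), np.uint8(98), np.uint8(97), np.uint8(113)]
210 [np.uint8(201), np.uint8(197), np.uint8(197), np.uint8(193), np.uint8(188), np.uint8(166), np.uint8(126), np.uint8(96), np.uint8(94), np.uint8(89), np.uint8(94), np.uint8(92), np.uint8(97), np.uint8(96), np.uint8(98), np.uint8(94), np.uint8(94), np.uint8(97), np.uint8(95), np.uint8(97), np.uint8(97), np.uint8(110)]
214 [np.uint8(202), np.uint8(198), np.uint8(197), np.uint8(199), np.uint8(196), np.uint8(172), np.uint8(132), np.uint8(101), np.uint8(95), np.uint8(92), np.uint8(90), np.uint8(94), np.uint8(94), np.uint8(97), np.uint8(97), np.uint8(93), np.uint8(95), np.uint8(94), np.uint8(92), np.uint8(96), np.uint8(96), np.uint8(90)]
220 [np.uint8(193), np.uint8(190), np.uint8(192), np.uint8(195), np.uint8(199), np.uint8(202), np.uint8(194), np.uint8(169), np.uint8(11
[... 1422 characters left out ...]
, np.uint8(87), np.uint8(88), np.uint8(88), np.uint8(75), np.uint8(62)]
250 [np.uint8(196), np.uint8(143), np.uint8(84), np.uint8(61), np.uint8(62), np.uint8(66), np.uint8(73), np.uint8(74), np.uint8(73), np.uint8(68), np.uint8(64), np.uint8(64), np.uint8(69), np.uint8(82), np.uint8(68), np.uint8(51), np.uint8(45), np.uint8(40), np.uint8(40), np.uint8(42), np.uint8(45), np.uint8(45)]
255 [np.uint8(117), np.uint8(77), np.uint8(64), np.uint8(60), np.uint8(62), np.uint8(75), np.uint8(76), np.uint8(72), np.uint8(72), np.uint8(59), np.uint8(54), np.uint8(48), np.uint8(51), np.uint8(51), np.uint8(48), np.uint8(44), np.uint8(39), np.uint8(39), np.uint8(43), np.uint8(45), np.uint8(44), np.uint8(46)]
```

View pics/z25.png

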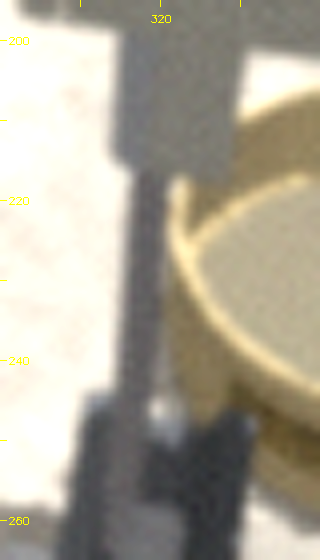

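```bash
python3 - <<'E'
from h import *
from gov import gauge
f=pickle.load(open("pics/cal_side25.pkl","rb")); off=np.load("p.npy")[9:11]; q=np.load("q.npy")
tcp=[.5431,-.2541,.205];az=.464
def lined(a,b,pt): d=(b-a)/np.linalg.norm(b-a); n=np.array([-d[1],d[0]]); return (np.array(pt)-a)@n
def res(v):
    o,b,h=gauge(tcp,az,v[0],v[1],v[2],v[3])
    r=[]
    # left silhouette: whichever of y=-1/+1 edges is further left
    E=[proj(f,b[2])+off,proj(f,b[3])+off]; H=[proj(f,h[2])+off,proj(f,h[3])+off]; R=[proj(f,b[4])+off,proj(f,b[5])+off]
    for pt in [(315.6,220),(315.1,226),(314.7,232),(314.2,238)]: r.append(min((lined(*e,pt) for e in E),key=lambda x:-x) if 0 else lined(*E[0],pt))
    for pt in [(320.7,220),(320.5,226)]: r.append(lined(*R[1],pt))
    for pt in [(313.9,205),(313.8,212)]: r.append(lined(*H[0],pt))
    c=proj(f,[h[0][0]])[0]+off; r.append((c[1]-216)/1.)
    r.append(v[3]/.002)
    return r
o=least_squares(res,[.05,.045,.01,0],x_scale=[.1,.01,.01,.01]); v=o.x
print(np.degrees(v[0]),v[1:]*1000,np.round(o.fun,1))
oo,b,h=gauge(tcp,az,*v); print("tip stand",np.round((np.mean(b[0],0)-[q[0],q[1],0])@rz(q[2])*1000,1),"origin",np.round((oo-[q[0],q[1],0])@rz(q[2])*1000,1))
E
```

```text
1.4037591549756019 [ 4.67936066e+01  1.10657402e+01 -1.75112438e-02] [-0.  -0.   0.1  0.2 -0.4 -0.  -0.2  0.3 -0.  -0. ]
tip stand [-10.   45.3  82. ] origin [-12.3  45.3 176.9]
```

Fit: gauge nearly upright (1.4°), tip 10 mm to the -x side of the slot and 7 mm above the mouth. Shift +10 mm, then lower gently.

```bash
python3 -m inch '[[-0.5,0,0,0.12,0],[-0.5,0,0,0.13,0],[-0.5,0,0,0,0],[-0.5,0.1,0,0,0],[-0.5,0.1,0,0,0],[-0.5,0.1,0,0,0],[-0.5,0.1,0,0,0],[-0.5,0,0,0,0],[-0.5,0,0,0,0],[-0.5,0,0,0,0]]' 25 >/dev/null; python3 st.py; python3 gs.py 26 1.4 0.0468 0.011 270,150,350,290
```

```text
t 48.15 tcp [ 0.5476 -0.2631  0.1893] ydir az 0.464 f [-0.57  0.8  -2.16] op 0.0398 q7 1.11
tip in stand frame mm [ 0.1 45.3 66.2]
```

View pics/s26.png

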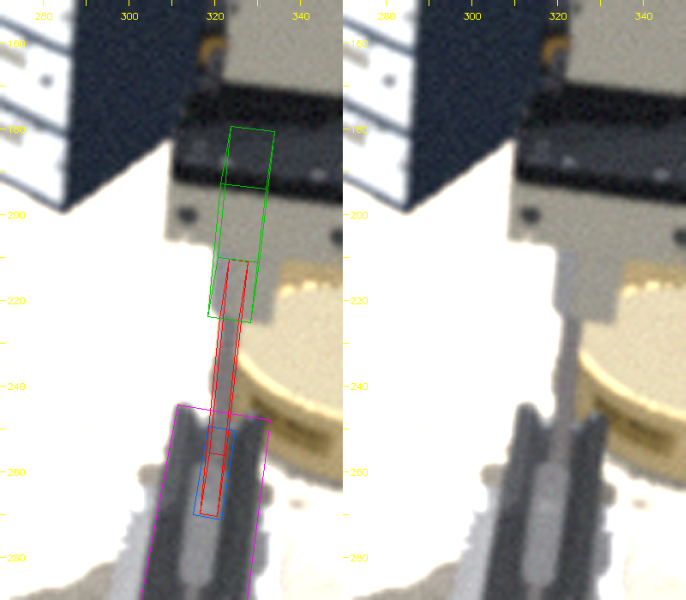

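The tip is in the slot with no side force. Lowering.

```bash
python3 -m inch '[[-0.5,0.1,0,0,0],[-0.5,0.15,0,0,0],[-0.5,0.15,0,0,0],[-0.5,0.15,0,0,0],[-0.5,0.15,0,0,0],[-0.5,0.1,0,0,0],[-0.5,0,0,0,0],[-0.5,0,0,0,0],[-0.5,0,0,0,0],[-0.5,0,0,0,0]]' 20 >/dev/null; python3 st.py; python3 gs.py 27 1.4 0.0468 0.011 270,150,350,290
```

```text
t 49.45 tcp [ 0.5476 -0.2631  0.1573] ydir az 0.4641 f [-0.57 -0.42 -1.99] op 0.0398 q7 1.12
tip in stand frame mm [ 0.1 45.4 34.2]
```

View pics/s27.png

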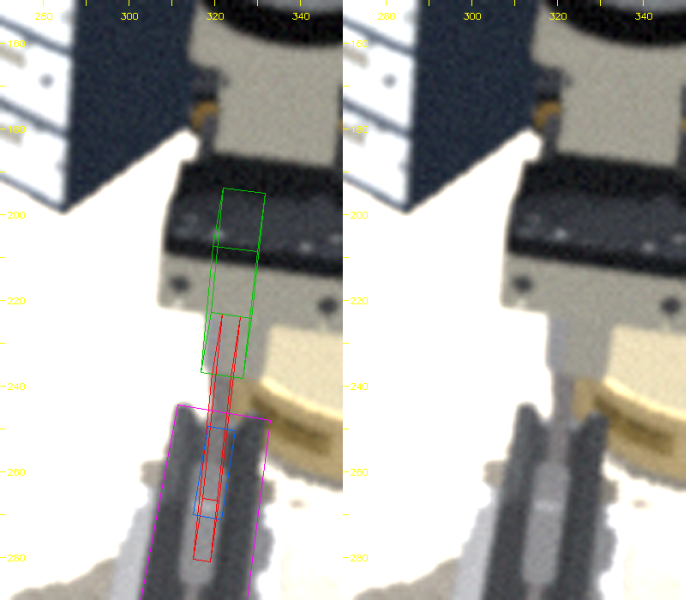

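```bash
python3 -m inch '[[-0.5,0.15,0,0,0],[-0.5,0.15,0,0,0],[-0.5,0.12,0,0,0],[-0.5,0.1,0,0,0],[-0.5,0.06,0,0,0],[-0.5,0.05,0,0,0],[-0.5,0,0,0,0],[-0.5,0,0,0,0],[-0.5,0,0,0,0],[-0.5,0,0,0,0]]' 15 >/dev/null; python3 st.py
```

```text
t 50.75 tcp [ 0.5476 -0.2637  0.1337] ydir az 0.4638 f [-1.66 -0.06  6.38] op 0.0399 q7 1.14
```

The tip is on the slot floor (Fz is up to +6 N). Releasing and withdrawing straight up.

```bash
python3 -m inch '[[-0.5,-0.06,0,0,0],[-0.3,0,0,0,0],[-0.1,0,0,0,0],[0.1,0,0,0,0],[0.4,0,0,0,0],[0.4,0,0,0,0],[0.4,-0.3,0,0,0],[0.4,-0.6,0,0,0],[0.4,-0.8,0,0,0],[0.4,-0.8,0,0,0]]' 10 >/dev/null; python3 st.py;  python3 -m inch '[[0.4,-0.7,0,0,0],[0.4,0,0,-0.7,0],[0.4,0,0,-1,0],[0.4,0,0,-1,0],[0.4,0,0,-1,0],[0.4,0,0,-0.6,0],[0.4,0,0,0,0],[0.4,0,0,0,0],[0.4,0,0,0,0],[0.4,0,0,0,0]]' >/dev/null; python3 st.py; python3 pic.py 28 150,150,360,340 150,130,390,290 3; python3 prof.py 11 12 15 28 | grep facing| cut -c1-34;python3 mj.py 15 28|grep top
```

```text
t 52.0 tcp [ 0.5476 -0.2631  0.2361] ydir az 0.4639 f [ 0.87 -0.42  0.04] op 0.065 q7 1.09
t 53.25 tcp [ 0.4707 -0.1101  0.2622] ydir az 0.4625 f [-0.26  0.49  0.27] op 0.0652 q7 0.82
facing top 11 (-0.0, 0.0) [107 107
facing top 12 (0.05, 0.2) [106 105
facing top 15 (1.4, 7.2) [107 107 
facing top 28 (-0.05, 0.7) [115 11
facing side 11 (-0.0, 0.0) [149 15
facing side 12 (0.35, 0.3) [151 15
facing side 15 (1.95, 0.5) [145 14
facing side 28 (0.15, 0.1) [147 15
top -0.043 15 s=2.. [108 108 108 107 106 106 105 110 125 138 142 140 138 137 138 139 139 139
top -0.043 28 s=2.. [116 116 116 115 115 115 114 118 133 147 152 150 148 147 147 148 148 149
top 0.03 15 s=2.. [118 115 113 112 112 110 108 111 124 139 145 142 140 138 138 139 139 140
top 0.03 28 s=2.. [126 124 121 119 118 117 116 119 133 148 152 151 150 149 147 146 146 147
```

View pics/c28.png

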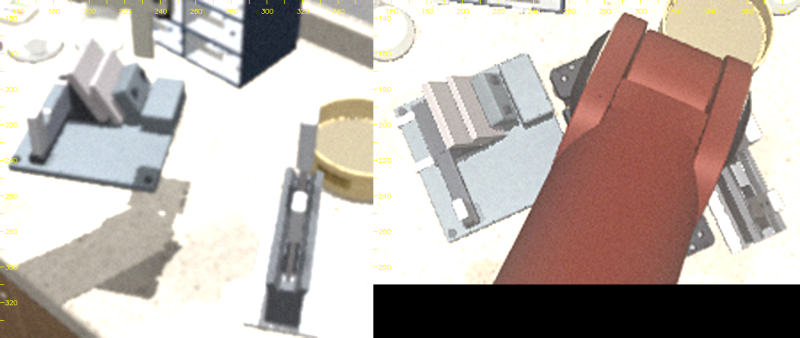

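```bash
python3 - <<'E'
from h import *
a=cv2.imread("pics/side1.png");b=cv2.imread("pics/side28.png")
crop(a,285,190,345,335,"pics/fa.png",4,gain=1.3);crop(b,285,190,345,335,"pics/fb.png",4,gain=1.3)
cv2.imwrite("pics/fin.png",np.hstack([cv2.imread("pics/fa.png"),cv2.imread("pics/fb.png")]))
from cell import robot
q=np.load("q.npy")
f=robot.grab_frame("side")
R=np.array(f["R"]);t=np.array(f["t"])
for n in("broad_gauge","narrow_gauge","flask"):
    r=robot.find_in(n,f); print(n,[(np.round(R.T@(np.array(d["xyz"])-t),3).tolist(),round(d["conf"],2)) for d in r[:2]])
f=robot.grab_frame("top");R=np.array(f["R"]);t=np.array(f["t"])
for n in("jar","flask"):
    r=robot.find_in(n,f); print(n,[(np.round(R.T@(np.array(d["xyz"])-t),3).tolist(),round(d["conf"],2)) for d in r[:2]])
E
```

```text
broad_gauge [([0.526, -0.263, 0.176], 0.73)]
narrow_gauge [([0.451, -0.3, 0.139], 0.66)]
flask [([0.667, 0.189, 0.048], 0.81), ([0.474, -0.292, 0.029], 0.63)]
jar [([0.449, 0.236, 0.067], 0.57)]
flask [([0.67, 0.2, 0.062], 0.84)]
```

View pics/fin.png

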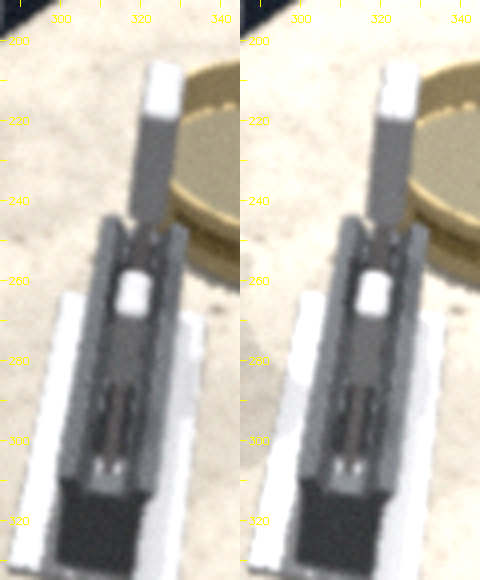

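The before and after views match. The broad gauge stands at (325,215) as it started, and the narrow gauge, flask and jar haven't moved. The robot is touching nothing, so I'm handing in.

```bash
python3 -c "
from cell import robot; print(robot.read_state()['t']); print(robot.finish_job())"
```

```text
53.7
the job is handed in; nothing more can be done
None
```

The gap is set, the blade has been drawn out, and the broad gauge is back in its slot. I handed the job in at 53.7 s with the robot touching nothing.

**What I did**
- The tool cannot tilt, so I gripped the gauge across its width and leaned it in the pads against the slot mouth.
- I slid the blade into the gap until it stood on the base, then pushed the post with shut fingers in small steps until it nipped.
- I drew the blade out along the slope. The drag was about 7 N once its weight is taken off.
- I then straightened the gauge and stood it back in its slot.

**Last checks**
- **Setting:** the facing gave way about 1.4 mm in the top view, 1.65–1.95 mm in the side view and about 1.35 mm by hand travel. That puts the slide at about 7.5–7.6 mm. A cruder edge measurement gave about 7.85 mm, still inside the range.
- **After drawing out:** the facing sprang back to rest and the jaw edge did not move.
- **Final pictures:** the broad gauge stands as it did at the start. The narrow gauge, flask and jar are where they were.

**What went wrong or disagreed**
- **Post force:** it reached about 18 N, above the 15–17 N expected, with an unexplained 11–12 N downward at the finger. I relied on the pictures to stop instead.
- **Slide estimate:** my first picture fit put the starting slide at 18.2 mm; later edge profiles showed about 15 mm.
- **Insertion:** when the blade met the base there was about 6 N of side force for a moment. Some of it may have pressed the facing before the setting; I did not measure that.
- **Return:** the tip caught on the slot's lip once at about 16 N. I lifted off, moved it over and lowered it again.

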